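Load and set the bench kiln with black glass

TASK

Load the bench kiln for the next melt: pull its tray drawer all the way out to the stop, lay every black glass billet flat on the tray (none on top of another, none standing on end; the green one stays on the cork mat), then push the drawer fully home. Only when it is shut, turn the temperature knob until its white pointer line points at the red mark. Leave the hammer, the plaster mould and the bottle where they are.

Things in the scene. Friction and masses are not known exactly. Their poses are not given: they have to be found in the camera images.
- black0: loose billet of black cast glass with a stepped (bevelled) top, 56 x 32 mm foot 18 mm high, with a 46 x 24 mm top 26 mm high in all, about 0.1 kg; origin in the middle of the billet (13 mm above the face it lies on), x along its 56 mm length, y along its 32 mm width, z up as it starts; starts on the cork mat; may be absent (3 to 5 black billets are there)
- black1: loose billet of black cast glass with a stepped (bevelled) top, 56 x 32 mm foot 18 mm high, with a 46 x 24 mm top 26 mm high in all, about 0.1 kg; origin in the middle of the billet (13 mm above the face it lies on), x along its 56 mm length, y along its 32 mm width, z up as it starts; starts on the cork mat; may be absent (3 to 5 black billets are there)
- black2: loose billet of black cast glass with a stepped (bevelled) top, 56 x 32 mm foot 18 mm high, with a 46 x 24 mm top 26 mm high in all, about 0.1 kg; origin in the middle of the billet (13 mm above the face it lies on), x along its 56 mm length, y along its 32 mm width, z up as it starts; starts on the cork mat; may be absent (3 to 5 black billets are there)
- black3: loose billet of black cast glass with a stepped (bevelled) top, 56 x 32 mm foot 18 mm high, with a 46 x 24 mm top 26 mm high in all, about 0.1 kg; origin in the middle of the billet (13 mm above the face it lies on), x along its 56 mm length, y along its 32 mm width, z up as it starts; starts on the cork mat; may be absent (3 to 5 black billets are there)
- black4: loose billet of black cast glass with a stepped (bevelled) top, 56 x 32 mm foot 18 mm high, with a 46 x 24 mm top 26 mm high in all, about 0.1 kg; origin in the middle of the billet (13 mm above the face it lies on), x along its 56 mm length, y along its 32 mm width, z up as it starts; starts on the cork mat; may be absent (3 to 5 black billets are there)
- green: loose billet of green cast glass with a stepped (bevelled) top, 56 x 32 mm foot 18 mm high, with a 46 x 24 mm top 26 mm high in all, about 0.1 kg; origin in the middle of the billet (13 mm above the face it lies on), x along its 56 mm length, y along its 32 mm width, z up as it starts; lies among the black ones on the cork mat and is not part of this melt: it stays on the mat
- mat: thin cork mat, 270 x 200 x 4 mm, fixed to the bench; origin under its middle
- kiln: grey and steel bench kiln, 270 deep (x) x 300 wide (y) x 122 mm high (roof) plus a 9 mm vent in the middle of the roof, fixed; origin at the middle of its underside, its front (the -x side) carries the green drawer front with a steel bar handle. The opening under the roof is 107 mm above the bench at its upper edge
- tray_drawer (a joint): kiln drawer, slides along the kiln's own -x; 0 = shut (fully home), 0.175 m = fully out at its stop. Slides against about 2 N of friction and stays where it is left
- tray_mid (a point): middle of the drawer tray's white floor (34 mm above the bench), axes as the kiln's. Floor 200 (x) x 242 mm (y); steel side and back walls rise 24 mm above it; the green front (14 mm thick, inner face 100 mm from here towards -x) rises 68 mm above it. Drawer fully out: this point is 75 mm in front of the kiln's roof edge; floor farther back stays under the roof
- drawer_handle (a point): middle of the steel bar handle of the drawer: bar about 10 mm thick, 120 mm long along the kiln's y, 86 mm above the bench (36 mm below the kiln's roof), 35 mm in front of the green drawer front, 149 mm from tray_mid towards -x; the bar's two feet are towards its ends, the middle 60 mm is free for pinching from above. Axes as the kiln's
- controller: blue temperature controller box, 130 x 130 x 55 mm, fixed; origin at the middle of its underside. On its top are white scale ticks, a silver disc with a red mark, and the knob in the middle
- temp_knob (a joint): temperature knob, turns clockwise seen from above as its value grows, 0 to 5.236 rad; at 0 its pointer points 2.618 rad (150 deg) counter-clockwise of the controller's x axis. Light friction (0.04 N m), stays where it is left
- knob_grip (a point): on the knob's axis, 27 mm above the controller's top, a good height for the TCP: the black bar grip is 14 mm wide and 48 mm long and stands from 6 to 38 mm above the controller's top, on a 22 mm radius skirt 6 mm high. x axis = the pointer direction, along the bar
- knob_pointer (a point): point 28 mm from the knob's axis, just off the pointer end of the bar (the end with a white line on top and down the end face), 27 mm above the controller's top; x axis = pointer direction, away from the knob's axis
- mark_disc: flat silver disc, 94 mm across, around the knob on top of the controller, fixed at a different angle each time, with the red mark (18 mm long, 6 mm wide radial bar); origin on the knob's axis, its x axis points to the red mark
- red_mark (a point): inner end of the red mark, 28 mm from the knob's axis, 2 mm above the controller's top
- hammer: hammer lying on the bench, bystander; origin along its handle, under it
- plaster_mould: white round plaster mould, 110 mm across, 90 mm high, bystander; origin under its middle
- orange_bottle: orange bottle, 60 mm across, 160 mm high, standing, bystander; origin under its middle
Things that resemble listed ones, but are neither listed nor needed, are in the scene too. Leave any blue or purple look-alike of the black3 alone.

How it is judged:
By the outcome, as a careful person would: the job done as asked, in the order asked, and still so for the second after the job is handed in, with the robot touching nothing.
Of black0, black1, black2, black3, black4 only 3 to 5 are there at a start; the rules pass over those that are not, and their reading is None.
At some moment in a run one of black0, black1, black2, black3, black4 may be knocked a few centimetres aside while the robot is not near it.
Once in a run the grip may slacken for a moment while it holds something.
It also fails if it takes over 210 s, if anything falls off the work surface, if the arm or the gripper's body presses on something with over 40 N, if the wrist force passes 120 N, or if a joint passes its speed limit or range.

ROBOT

A 6-joint arm with a two-finger parallel gripper is mounted at the origin on the work surface. World frame = base frame: x ahead of the robot, y to its left, z up, the work surface at z = 0. Lengths are in m, angles in degrees, forces in N, time in s.
With the tool pointing down it reaches from about 0.4 to 0.825 m from the base axis. Payload 7 kg.
Tool frame: the origin (TCP) lies between the finger pads, 19 mm behind the fingertips; this is the grasp point; z points along the fingers, y is the line along which they close (so a half turn about z gives the same grasp; the last joint's range is limited). The gripper opens to 88 mm and grips with 3 to 60 N. Pads are 19 mm wide; open, the fingers measure 130 mm over their backs; the gripper's body (78 mm by 193 mm) begins 47 mm behind the grasp point.
Start: joints at [93.111, 20.546, 0.682, 0, -70.136, -16.507], TCP at [0.156, 0.657, 0.245] pointing down, gripper open.
Joint ranges: [-176.03, 176.03], [-82.01, 121.73], [-58.28, 71.71], [-173.87, 95.51], [-174.79, -0.11], [-173.66, 173.66]. Speed limits (degrees/s): [136.94, 136.94, 172.46, 180, 180, 180].

INTERFACE

Orientations are given as [roll, pitch, yaw] about the fixed x, y, z axes, in that order (R = Rz(yaw) Ry(pitch) Rx(roll)).
In Python, from plant import get_state, optics, order gives the robot as it stands. The module is installed in compiled form; this text tells all that it offers.
- The arm moves only by the tool send_rows, never from a script. Its argument "moves" is a list of rows, each an object with "slide": the shift along the tool's x, y, z as a fraction of full scale, a list of three; "turn": the turn about the tool's z as a fraction of full scale; "gripper": the opening, from 0 (shut) to 1 (fully open). A call has exactly 5 rows; each row is the pose to reach, as a shift and turn from the pose commanded when the call began, along the tool's axes at that moment; what a row does not reach only later rows make up. Full scale, the value 1, is 150 mm for a shift and 90 degrees for a turn. A row lasts 1/12 s, in which the tool goes at most 41.7 mm and 7.16 degrees, less where a joint would pass 70% of its speed; a pose out of reach is approached as far as the arm can. A call with a number of a shift or a turn outside -1 to 1 is refused whole. A call with a gripper value outside its range is refused whole. The fingers move at their own pace and stop on an object; "newtons" is the grip in N (left out, the last holds). Time passes only in rows, so rows that repeat a pose let the fingers close, or fill a call up. It gives the time, the measured TCP pose, the force, the opening and the grip force at its end, in the units of the state.
- get_state(): the state, without advancing time (a new reading comes with each control period).
- optics.capture(name): name is "scene" or "top" or "wrist"; returns a dict with "img" (420x560x3 uint8, red, green, blue), "intrinsics" (3x3 intrinsics, pixels), "dist" ([k1, k2, p1, p2, k3] as OpenCV has them; the pictures are not rectified), "origin" and "attitude" of the camera in the world. Camera axes: x right, y down, z forward; pixel columns grow to the right and rows downward; lengths in m; the calibration is good to about 2 mm. A picture is of the moment at which its call begins. There is no depth.
- order.close_job(): hands the job in; it is judged then, once.
Trained networks look in the newest picture that a camera, given by its name, has taken for a name from the list of things; names that differ only in an ending like _2 or _b are one class to them, and where a whole thing is asked for, a point or a joint stands for the part that bears it (a point fixed in the world has none). Each returns a list of dicts, best first, with "p" (0 to 1); they miss things now and then, are a little off and sometimes report something else, mostly with a low value. They report only what shows in the picture. A call takes as long as a camera call. They do not tell look-alikes from the thing itself.
- optics.look_for(camera, name): "location" ([x, y, z] in m, in world coordinates, good to about 4 mm: the middle of the surface that is visible of it).
The state is a dict: "time_s": time; "joints": joint angles; "qd": joint speeds; "joint_torque": joint torques, N m; "tcp_pos": TCP position; "eef_rot": TCP orientation; "contact_force": force on the tool from outside, world axes, zero at the start; "moment": the same for the moment, N m; "gripper_width": finger opening in m; "gripper_force": force on a finger pad.
Only numpy, scipy, OpenCV 4.12 (cv2) and the standard library are available. Lean on these libraries where they do the work, as an engineer would, in place of code of your own. Each camera call takes 0.05 s, during which the arm holds its last target. There are 200 camera calls.

## Working session

There is one attempt and no reset: what is moved stays moved. The work goes in short steps, Python scripts to look and compute and a tool call to move; the robot and the scene stay as the last step left them, time stands still between calls to the robot, and variables do not carry over. Pictures are saved under pics/ and viewed, at most 14 in all, crops included, and the job is handed in when it is done.

Besides the shell and the picture viewer there is one more tool, called after "Request:" as name(argument=value, ...) on one line, values as JSON. send_rows: Moves the arm, as the interface text tells. Shift numbers are shares of 150 mm and turn numbers shares of 90 degrees, none past 1 either way. Its arguments: {"type":"object","properties":{"moves":{"type":"array"},"newtons":{"type":"number"}},"required":["moves"]}

```bash
mkdir -p pics; cat > h.py <<'E'
import numpy as np, cv2
from plant import get_state, optics, order
def cap(n,f=None):
    c=optics.capture(n)
    if f: cv2.imwrite('pics/'+f,c['img'][:,:,::-1])
    return c
def Rm(c):
    a=np.array(c['attitude'],float)
    if a.shape==(3,3): return a
    from scipy.spatial.transform import Rotation as R
    if a.size==3: return R.from_euler('xyz',a,degrees=True).as_matrix()
    return R.from_quat(a).as_matrix()
def ray(c,px,z):
    p=cv2.undistortPoints(np.array(px,float).reshape(-1,1,2),np.array(c['intrinsics']),np.array(c['dist']))[:,0]
    d=np.c_[p,np.ones(len(p))]@Rm(c).T; o=np.array(c['origin'])
    return o+d*((z-o[2])/d[:,2])[:,None]
def proj(c,P):
    R=Rm(c); o=np.array(c['origin']); r=cv2.Rodrigues(R.T)[0]
    return cv2.projectPoints(np.array(P,float).reshape(-1,1,3),r,-R.T@o,np.array(c['intrinsics']),np.array(c['dist']))[0][:,0]
E
python3 - <<'E'
from h import *
for n in ['scene','top']:
    c=cap(n,n+'0.png'); print(n,c['origin'],c['attitude'])
    for k in ['black0','green','mat','kiln','drawer_handle','tray_mid','controller','knob_grip','knob_pointer','red_mark','hammer','plaster_mould','orange_bottle']:
        print(k,[(np.round(d['location'],3).tolist(),round(d['p'],2)) for d in optics.look_for(n,k)][:8])
s=get_state(); print(s)
E
```

```text
scene [1.21993677 0.64144493 0.81351232] [-128.77046792   -0.84862527  137.26897571]
black0 [([0.708, 0.419, 0.021], 0.94), ([0.612, 0.453, 0.023], 0.87), ([0.607, 0.236, 0.018], 0.73), ([0.52, 0.233, 0.026], 0.63), ([0.608, 0.337, 0.023], 0.62)]
green [([0.426, 0.227, 0.022], 0.72), ([0.608, 0.334, 0.024], 0.23)]
mat [([0.517, 0.298, 0.007], 0.96), ([0.764, 0.288, 0.073], 0.58)]
kiln [([0.809, 0.06, 0.118], 0.7)]
drawer_handle [([0.589, 0.038, 0.088], 0.76)]
tray_mid [([0.592, 0.036, 0.089], 0.55)]
controller [([0.477, -0.306, 0.049], 0.55)]
knob_grip [([0.457, -0.335, 0.075], 0.55)]
knob_pointer [([0.457, -0.334, 0.078], 0.72)]
red_mark [([0.458, -0.337, 0.078], 0.73), ([0.466, -0.327, 0.054], 0.43)]
hammer [([0.69, -0.485, 0.022], 0.76)]
plaster_mould [([0.766, 0.287, 0.065], 0.83)]
orange_bottle [([0.747, -0.26, 0.091], 0.73), ([0.516, 0.297, 0.006], 0.46)]
top [0.53104724 0.00226847 1.05971017] [-176.54404931   -1.4451333   -89.83002732]
black0 [([0.694, 0.411, 0.028], 0.78), ([0.51, 0.22, 0.032], 0.71), ([0.606, 0.441, 0.024], 0.71), ([0.599, 0.328, 0.033], 0.69)]
green [([0.41
[... 627 characters left out ...]
029], 0.24)]
{'time_s': 1.4, 'joints': array([ 9.31098992e+01,  2.05458422e+01,  6.81385305e-01, -2.93793598e-03,
       -7.01344562e+01, -1.65077299e+01]), 'qd': array([-0.02179898,  0.02805964, -0.0567976 ,  0.08685936,  0.03275023,
       -0.04676565]), 'joint_torque': array([ 4.71590756e-04, -5.82383358e+01,  2.93294746e+01,  7.00245783e+00,
        1.24216871e-02, -2.06029625e-05]), 'tcp_pos': array([0.15639125, 0.65660581, 0.24535348]), 'eef_rot': array([-1.79999743e+02,  2.95807512e-03, -1.33988290e+01]), 'contact_force': array([-0.2303062 , -0.84877274,  0.13239613]), 'moment': array([-0.05737203, -0.02054845, -0.03356099]), 'gripper_force': 0.0, 'gripper_width': 0.08730198073263493}
```

View pics/top0.png

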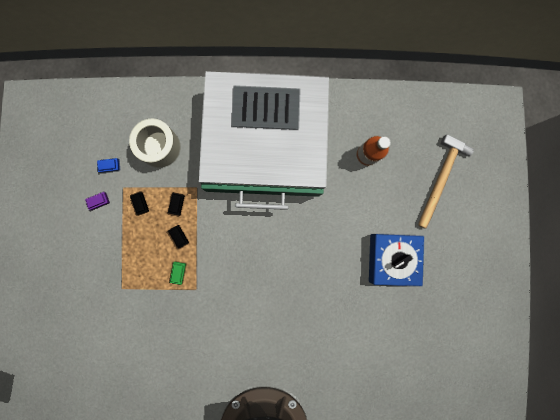

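View pics/scene0.png

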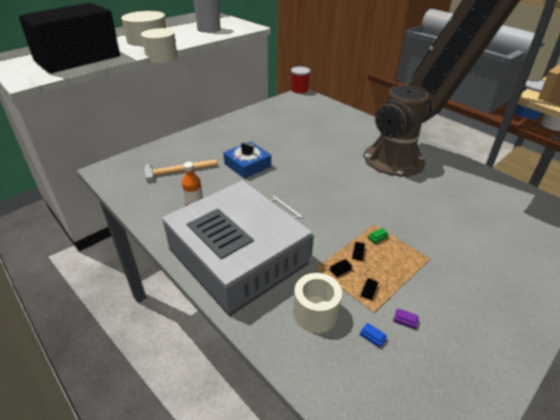

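The top picture shows three black billets at (139,203), (176,204) and (178,237), with green at (177,273). The look-alikes are blue at (108,166) and purple at (97,201), both off the mat. The drawer handle is at about (262,206) and the knob at (400,261). Next I'll measure them and confirm in an enlarged crop.

```bash
cat >> h.py <<'E'
def billets(c,z=0.026,roi=None):
    # dark blobs -> centre, long-axis yaw (deg), size (mm) on plane z
    im=c['img'].astype(int); m=(im.max(2)<38).astype(np.uint8)*255
    if roi is not None:
        k=np.zeros_like(m); x0,y0,x1,y1=roi; k[y0:y1,x0:x1]=1; m*=k
    out=[]
    for q in cv2.findContours(m,cv2.RETR_EXTERNAL,cv2.CHAIN_APPROX_NONE)[0]:
        if cv2.contourArea(q)<60: continue
        w=ray(c,q[:,0],z)[:,:2]
        (x,y),(a,b),_=r=cv2.minAreaRect((w*1000).astype(np.float32))
        p=cv2.boxPoints(r); e=p[1]-p[0] if np.linalg.norm(p[1]-p[0])>np.linalg.norm(p[2]-p[1]) else p[2]-p[1]
        out.append((round(x),round(y),round(np.degrees(np.arctan2(e[1],e[0]))%180),round(max(a,b)),round(min(a,b)),q[:,0].mean(0).round().tolist()))
    return out
E
python3 - <<'E'
from h import *
c=cap('top')
for b in billets(c,0.026,(120,185,200,292)): print(b)
im=c['img'][:,:,::-1]
a=cv2.resize(im[155:295,80:280],(800,560),interpolation=cv2.INTER_CUBIC)
cv2.imwrite('pics/c1.png',a)
print('handle',ray(c,[[235,204],[288,207],[262,206],[241,193],[284,195]],0.091))
print('roof',ray(c,[[201,184],[326,189],[206,73],[329,78]],0.122))
print('knob',ray(c,[[400,261]],0.09),ray(c,[[373,234],[423,235],[424,285],[371,285]],0.055))
cv2.imwrite('pics/c2.png',cv2.resize(im[225:295,360:435],(750,700)[:2] if 0 else (600,560),interpolation=cv2.INTER_CUBIC))
s=cap('scene')
for b in billets(s,0.026,(325,230,430,305)): print(b)
print('mat corners',ray(c,[[122,188],[197,188],[197,289],[122,289]],0.004))
E
```

```text
(513, 225, 31, 53, 31, [178.0, 236.0])
(597, 232, 168, 54, 33, [176.0, 204.0])
(598, 328, 20, 55, 33, [139.0, 203.0])
handle [[ 0.59286919  0.07323276  0.091     ]
 [ 0.58615721 -0.05530659  0.091     ]
 [ 0.58830782  0.00779357  0.091     ]
 [ 0.61969     0.05891932  0.091     ]
 [ 0.61533857 -0.0455434   0.091     ]]
roof [[ 0.63771646  0.15153028  0.122     ]
 [ 0.62744926 -0.14352273  0.122     ]
 [ 0.90883812  0.1453339   0.122     ]
 [ 0.89959603 -0.15364414  0.122     ]]
knob [[ 0.45433218 -0.33176429  0.09      ]] [[ 0.52045311 -0.27386915  0.055     ]
 [ 0.5175842  -0.40550314  0.055     ]
 [ 0.38950688 -0.40718687  0.055     ]
 [ 0.39152704 -0.2681382   0.055     ]]
(609, 335, 22, 59, 26, [369.0, 289.0])
(608, 239, 170, 55, 35, [341.0, 268.0])
(523, 231, 31, 63, 24, [358.0, 251.0])
mat corners [[0.63989459 0.3826167  0.004     ]
 [0.64044518 0.1807755  0.004     ]
 [0.37471697 0.17784495 0.004     ]
 [0.37210473 0.37763629 0.004     ]]
```

View pics/c1.png

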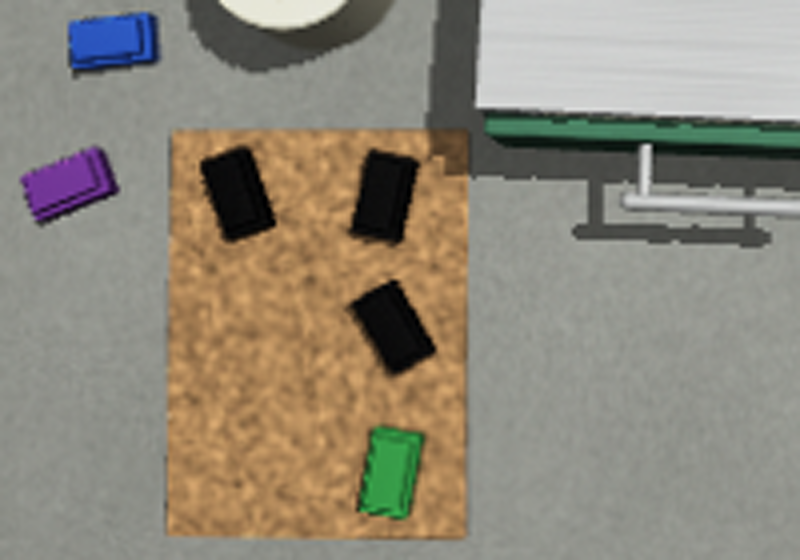

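View pics/c2.png

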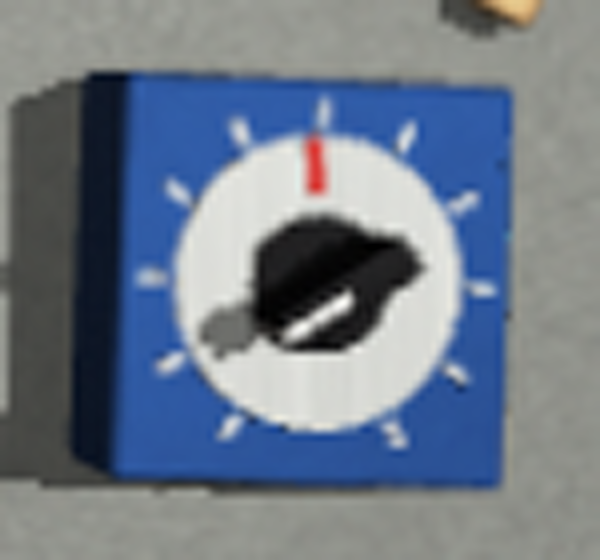

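Three black billets are on the mat: crop (238,195), (385,195) and (393,328). They are black, stepped and on the mat, so they fit the description. The green one at (392,472) stays, and the blue and purple ones off the mat are look-alikes. The knob's white line points to image lower-left, and the red mark points up (about +x). The top and scene cameras disagree by about 1 cm, so I'll settle positions with the wrist camera over the mat.

```bash
cat >> h.py <<'E'
def plan(*ways,start=None):
    # ways: (x,y,z,yaw); prints total slide/turn per call (fractions), each call within limits
    s=get_state(); p=np.array(s['tcp_pos']); y=s['eef_rot'][2]
    if start: p=np.array(start[:3]); y=start[3]
    for w in ways:
        d=np.array(w[:3])-p; t=-((w[3]-y+180)%360-180)
        n=int(max(np.ceil(abs(t)/33),np.ceil(np.linalg.norm(d)/.15),1))
        for i in range(n):
            a=np.radians(y); X=np.array([np.cos(a),np.sin(a),0]); Y=np.array([np.sin(a),-np.cos(a),0])
            q=d/n; print(w if i==0 else '   ',np.round([q@X/.15,q@Y/.15,-q[2]/.15],3).tolist(),'turn',round(t/n/90,3))
            y-=t/n
        p=np.array(w[:3])
E
python3 - <<'E'
from h import *
plan((.5,.27,.32,-92))
E
```

```text
(0.5, 0.27, 0.32, -92) [0.706, 0.494, -0.124] turn 0.218
    [0.831, 0.228, -0.124] turn 0.218
    [0.86, -0.065, -0.124] turn 0.218
    [0.788, -0.35, -0.124] turn 0.218
```

Request:
send_rows(moves=[{"slide": [0.14,0.1,-0.024],"turn": 0.044,"gripper": 1},{"slide": [0.28,0.2,-0.05],"turn": 0.088,"gripper": 1},{"slide": [0.42,0.3,-0.075],"turn": 0.13,"gripper": 1},{"slide": [0.56,0.4,-0.1],"turn": 0.175,"gripper": 1},{"slide": [0.706,0.494,-0.124],"turn": 0.218,"gripper": 1}])

```text
time_s: 1.92
tcp_pos: [0.2428, 0.559, 0.2642]
eef_rot: [-180.0, 0.0, -33.2]
contact_force: [1.1, 0.8, -0.2]
gripper_width: 0.0877
gripper_force: 0.0
```

Request:
send_rows(moves=[{"slide": [0.166,0.046,-0.024],"turn": 0.044,"gripper": 1},{"slide": [0.332,0.092,-0.05],"turn": 0.088,"gripper": 1},{"slide": [0.5,0.137,-0.075],"turn": 0.13,"gripper": 1},{"slide": [0.665,0.182,-0.1],"turn": 0.175,"gripper": 1},{"slide": [0.831,0.228,-0.124],"turn": 0.218,"gripper": 1}])

```text
time_s: 2.33
tcp_pos: [0.3288, 0.4624, 0.283]
eef_rot: [-180.0, 0.0, -52.8]
contact_force: [0.6, 0.5, -1.5]
gripper_width: 0.0875
gripper_force: 0.0
```

Request:
send_rows(moves=[{"slide": [0.172,-0.013,-0.024],"turn": 0.044,"gripper": 1},{"slide": [0.344,-0.026,-0.05],"turn": 0.088,"gripper": 1},{"slide": [0.516,-0.04,-0.075],"turn": 0.13,"gripper": 1},{"slide": [0.69,-0.052,-0.1],"turn": 0.175,"gripper": 1},{"slide": [0.86,-0.065,-0.124],"turn": 0.218,"gripper": 1}])

```text
time_s: 2.75
tcp_pos: [0.4149, 0.3657, 0.3016]
eef_rot: [-180.0, 0.0, -72.5]
contact_force: [1.2, -0.1, 0.9]
gripper_width: 0.0876
gripper_force: 0.0
```

Request:
send_rows(moves=[{"slide": [0.158,-0.07,-0.024],"turn": 0.044,"gripper": 1},{"slide": [0.316,-0.14,-0.05],"turn": 0.088,"gripper": 1},{"slide": [0.473,-0.21,-0.075],"turn": 0.13,"gripper": 1},{"slide": [0.63,-0.28,-0.1],"turn": 0.175,"gripper": 1},{"slide": [0.788,-0.35,-0.124],"turn": 0.218,"gripper": 1}])

```text
time_s: 3.17
tcp_pos: [0.5009, 0.2691, 0.3202]
eef_rot: [-180.0, 0.0, -92.1]
contact_force: [-0.7, 0.6, 0.7]
gripper_width: 0.0879
gripper_force: 0.0
```

```bash
python3 - <<'E'
from h import *
c=cap('wrist','w1.png'); print(c['origin'],c['attitude']); s=get_state(); print(s['tcp_pos'],s['eef_rot'],s['time_s'])
for b in billets(c): print(b)
E
```

```text
[0.49847577 0.19011516 0.46005049] [1.63147589e+02 4.34131193e-02 1.77937779e+02]
[0.50307964 0.26674472 0.32087464] [-1.79916490e+02 -3.05964423e-02 -9.24175469e+01] 3.2167
(47, 735, 175, 90, 10, [537.0, 418.0])
(338, 513, 112, 32, 25, [387.0, 323.0])
(678, 507, 68, 37, 13, [175.0, 325.0])
(69, 530, 90, 57, 40, [552.0, 327.0])
(665, 432, 49, 28, 21, [176.0, 281.0])
(360, 433, 178, 51, 34, [376.0, 278.0])
(200, 464, 36, 239, 131, [483.0, 288.0])
(505, 548, 174, 990, 264, [209.0, 347.0])
(813, 147, 178, 99, 5, [36.0, 90.0])
(641, 84, 88, 60, 26, [161.0, 31.0])
```

View pics/w1.png

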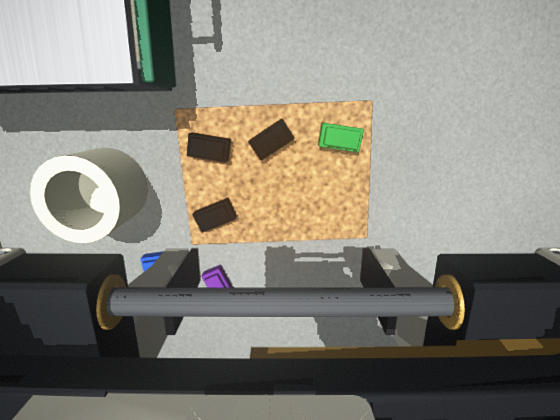

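The wrist view shows the mat with billets at (209,147), (271,139) and (214,215), green at (341,137), and the kiln's front corner at top left. I'll compare the three cameras on the mat corners.

```bash
cat >> h.py <<'E'
def bil2(c,z=.026,roi=(170,95,385,250),thr=60):
    im=c['img'].astype(int); x0,y0,x1,y1=roi
    m=np.zeros(im.shape[:2],np.uint8); g=im.max(2); m[y0:y1,x0:x1]=(g<thr)[y0:y1,x0:x1]*255
    out=[]
    for q in cv2.findContours(m,cv2.RETR_EXTERNAL,cv2.CHAIN_APPROX_NONE)[0]:
        if cv2.contourArea(q)<250: continue
        w=ray(c,q[:,0],z)[:,:2]; r=cv2.minAreaRect((w*1000).astype(np.float32)); (x,y),(a,b),_=r
        p=cv2.boxPoints(r); e=max(p[1]-p[0],p[2]-p[1],key=np.linalg.norm)
        out.append((round(x),round(y),round(np.degrees(np.arctan2(e[1],e[0]))%180),round(max(a,b)),round(min(a,b)),q[:,0].mean(0).round().tolist()))
    return out
E
python3 - <<'E'
from h import *
c=cap('wrist')
print(ray(c,[[176,108],[372,100],[368,238],[192,244]],.004)[:,:2].round(4).tolist())
for b in bil2(c): print(b)
print('kiln roof corner',ray(c,[[133,84],[126,0]],.122),'handle foot',ray(c,[[218,45]],.086))
for k in ['black0','green','mat','drawer_handle']:
    print(k,[(np.round(d['location'],3).tolist(),round(d['p'],2)) for d in optics.look_for('wrist',k)][:5])
s=cap('scene')
cv2.imwrite('pics/s2.png',cv2.resize(s['img'][170:320,150:440,::-1],(800,414),interpolation=cv2.INTER_CUBIC))
print(proj(s,[[.6,.07,.091],[.59,-.05,.091],[.64,.383,.004],[.64,.181,.004],[.375,.178,.004],[.372,.378,.004]]))
E
```

```text
[[0.642, 0.1749], [0.3759, 0.1758], [0.3743, 0.3759], [0.644, 0.3747]]
(596, 231, 168, 55, 31, [213.0, 149.0])
kiln roof corner [[0.64550734 0.15328197 0.122     ]
 [0.64040831 0.07886809 0.122     ]] handle foot [[0.56356589 0.11528299 0.086     ]]
black0 [([0.509, 0.224, 0.03], 0.71), ([0.708, 0.392, 0.016], 0.7), ([0.603, 0.424, 0.014], 0.57), ([0.594, 0.328, 0.032], 0.55), ([0.597, 0.231, 0.03], 0.55)]
green [([0.419, 0.219, 0.033], 0.66)]
mat [([0.498, 0.281, 0.003], 0.97)]
drawer_handle [([0.626, 0.105, 0.082], 0.72)]
[[299.45855091 217.13182992]
 [273.55322091 196.23077421]
 [375.74224852 312.36348579]
 [316.22087309 267.11205409]
 [373.5627523  223.74056106]
 [430.60423692 257.92970211]]
```

View pics/s2.png

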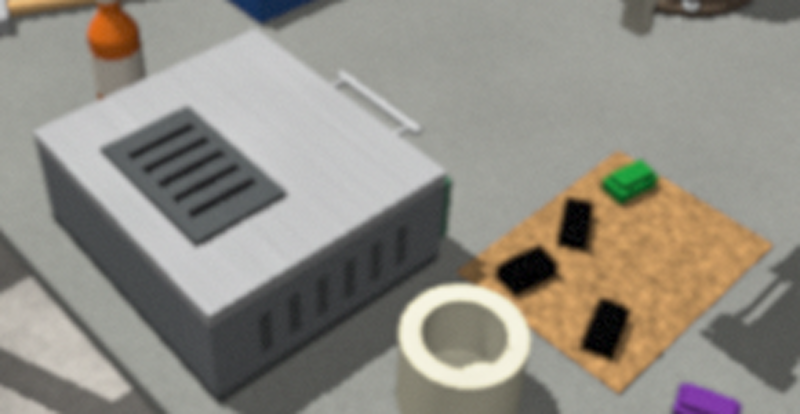

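The top and wrist cameras agree on the mat within 3 mm, and the scene camera is the one that's off. Next, the handle from the wrist camera.

```bash
python3 - <<'E'
from h import *
plan((.588,.10,.28,-92))
E
```

```text
(0.588, 0.1, 0.28, -92) [0.56, -0.312, 0.132] turn 0.001
    [0.559, -0.313, 0.132] turn 0.001
```

Request:
send_rows(moves=[{"slide": [0.11,-0.06,0.026],"turn": 0,"gripper": 1},{"slide": [0.22,-0.12,0.05],"turn": 0,"gripper": 1},{"slide": [0.33,-0.185,0.08],"turn": 0,"gripper": 1},{"slide": [0.45,-0.25,0.105],"turn": 0,"gripper": 1},{"slide": [0.56,-0.312,0.132],"turn": 0,"gripper": 1}])

```text
time_s: 3.93
tcp_pos: [0.5441, 0.1848, 0.2998]
eef_rot: [-180.0, 0.0, -91.7]
contact_force: [-0.1, 1.1, 0.1]
gripper_width: 0.0875
gripper_force: 0.0
```

Request:
send_rows(moves=[{"slide": [0.11,-0.06,0.026],"turn": 0,"gripper": 1},{"slide": [0.22,-0.12,0.05],"turn": 0,"gripper": 1},{"slide": [0.33,-0.185,0.08],"turn": 0,"gripper": 1},{"slide": [0.45,-0.25,0.105],"turn": 0,"gripper": 1},{"slide": [0.56,-0.312,0.132],"turn": 0,"gripper": 1}])

```text
time_s: 4.35
tcp_pos: [0.5883, 0.0994, 0.28]
eef_rot: [180.0, 0.0, -91.8]
contact_force: [-0.1, -0.6, -0.2]
gripper_width: 0.0876
gripper_force: 0.0
```

```bash
python3 - <<'E'
from h import *
c=cap('wrist','w2.png'); s=get_state(); print(s['tcp_pos'],s['eef_rot'],s['time_s'],c['origin'])
print([(np.round(d['location'],3).tolist(),round(d['p'],2)) for d in optics.look_for('wrist','drawer_handle')][:5])
E
```

```text
[0.58890614 0.09715355 0.27886318] [ 1.79925348e+02 -7.07706074e-02 -9.18221215e+01] 4.4 [0.58635541 0.02034396 0.41982937]
[([0.624, 0.01, 0.09], 0.56)]
```

View pics/w2.png

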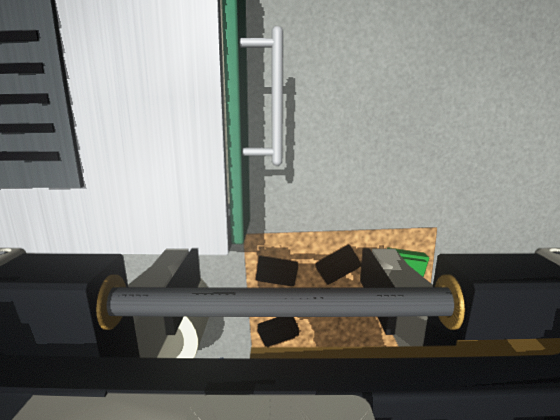

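The bar handle runs from (278,28) to (278,163), with its feet at (258,42) and (260,152).

```bash
python3 - <<'E'
from h import *
c=cap('wrist')
h=ray(c,[[278,28],[278,163],[278,95.5]],.088);print(h)
e=ray(c,[[219,2],[229,253]],.122);print(e)
for a in (h[0]-h[1],e[0]-e[1]): print(np.degrees(np.arctan2(a[0],-a[1])))
m=(h[0]+h[1])/2; print(m)
plan((m[0],m[1],.16,-92),(m[0],m[1],.088,-92))
E
```

```text
[[ 0.58533513 -0.05677984  0.088     ]
 [ 0.58966919  0.06866269  0.088     ]
 [ 0.58739034  0.00278743  0.088     ]]
[[ 0.63294874 -0.07006717  0.122     ]
 [ 0.64171501  0.15241405  0.122     ]]
-1.9787921529462273
-2.2564164771886612
[0.58750216 0.00594143 0.088     ]
(np.float64(0.5875021599356347), np.float64(0.005941426363147335), 0.16, -92) [0.31, -0.008, 0.398] turn 0.001
    [0.31, -0.009, 0.398] turn 0.001
(np.float64(0.5875021599356347), np.float64(0.005941426363147335), 0.088, -92) [0.0, 0.0, 0.48] turn -0.0
```

Request:
send_rows(moves=[{"slide": [0.06,0,0.08],"turn": 0,"gripper": 0.22},{"slide": [0.12,0,0.16],"turn": 0,"gripper": 0.22},{"slide": [0.19,0,0.24],"turn": 0,"gripper": 0.22},{"slide": [0.25,0,0.32],"turn": 0,"gripper": 0.22},{"slide": [0.31,0,0.4],"turn": 0,"gripper": 0.22}], newtons=30)

```text
time_s: 4.92
tcp_pos: [0.5864, 0.0538, 0.22]
eef_rot: [-180.0, 0.0, -91.8]
contact_force: [-0.4, -1.0, 0.0]
gripper_width: 0.0594
gripper_force: 0.0
```

Request:
send_rows(moves=[{"slide": [0.06,0,0.08],"turn": 0,"gripper": 0.22},{"slide": [0.12,0,0.16],"turn": 0,"gripper": 0.22},{"slide": [0.19,0,0.24],"turn": 0,"gripper": 0.22},{"slide": [0.25,0,0.32],"turn": 0,"gripper": 0.22},{"slide": [0.31,0,0.4],"turn": 0,"gripper": 0.22}])

```text
time_s: 5.33
tcp_pos: [0.5851, 0.0074, 0.16]
eef_rot: [-180.0, 0.0, -91.8]
contact_force: [0.2, 0.5, -0.0]
gripper_width: 0.0267
gripper_force: 0.0
```

```bash
python3 - <<'E'
from h import *
s=get_state(); print(s['gripper_width'])
plan((.5865,.006,.12,-92),(.5865,.006,.092,-92))
E
```

```text
0.02672257031140169
(0.5865, 0.006, 0.12, -92) [0.009, -0.01, 0.267] turn 0.003
(0.5865, 0.006, 0.092, -92) [0.0, 0.0, 0.187] turn -0.0
```

Request:
send_rows(moves=[{"slide": [0.002,-0.002,0.05],"turn": 0,"gripper": 0.22},{"slide": [0.004,-0.004,0.1],"turn": 0,"gripper": 0.22},{"slide": [0.006,-0.006,0.16],"turn": 0,"gripper": 0.22},{"slide": [0.009,-0.009,0.22],"turn": 0,"gripper": 0.22},{"slide": [0.009,-0.01,0.26],"turn": 0,"gripper": 0.22}])

```text
time_s: 5.75
tcp_pos: [0.5866, 0.0055, 0.1202]
eef_rot: [180.0, 0.0, -91.8]
contact_force: [1.3, -1.0, 0.6]
gripper_width: 0.0195
gripper_force: 0.0
```

Request:
send_rows(moves=[{"slide": [0,0,0.04],"turn": 0,"gripper": 0.22},{"slide": [0,0,0.08],"turn": 0,"gripper": 0.22},{"slide": [0,0,0.12],"turn": 0,"gripper": 0.22},{"slide": [0,0,0.16],"turn": 0,"gripper": 0.22},{"slide": [0,0,0.19],"turn": 0,"gripper": 0.22}])

```text
time_s: 6.17
tcp_pos: [0.5865, 0.0048, 0.0919]
eef_rot: [180.0, -0.0, -91.9]
contact_force: [-0.2, 0.3, 0.4]
gripper_width: 0.0193
gripper_force: 0.0
```

Request:
send_rows(moves=[{"slide": [0,0,0],"turn": 0,"gripper": 0},{"slide": [0,0,0],"turn": 0,"gripper": 0},{"slide": [0,0,0],"turn": 0,"gripper": 0},{"slide": [0,0,0],"turn": 0,"gripper": 0},{"slide": [0,0,0],"turn": 0,"gripper": 0}], newtons=40)

```text
time_s: 6.58
tcp_pos: [0.5866, 0.0049, 0.0925]
eef_rot: [180.0, 0.0, -91.9]
contact_force: [1.7, -1.4, -5.8]
gripper_width: 0.0097
gripper_force: 40.0
```

Request:
send_rows(moves=[{"slide": [0,0.1,0],"turn": 0,"gripper": 0},{"slide": [0,0.22,0],"turn": 0,"gripper": 0},{"slide": [0,0.34,0],"turn": 0,"gripper": 0},{"slide": [0,0.46,0],"turn": 0,"gripper": 0},{"slide": [0,0.58,0],"turn": 0,"gripper": 0}])

```text
time_s: 7.0
tcp_pos: [0.4993, 0.008, 0.0925]
eef_rot: [-179.9, 0.0, -91.9]
contact_force: [3.4, 2.9, -8.4]
gripper_width: 0.0097
gripper_force: 40.0
```

Request:
send_rows(moves=[{"slide": [0,0.12,0],"turn": 0,"gripper": 0},{"slide": [0,0.24,0],"turn": 0,"gripper": 0},{"slide": [0,0.36,0],"turn": 0,"gripper": 0},{"slide": [0,0.47,0],"turn": 0,"gripper": 0},{"slide": [0,0.54,0],"turn": 0,"gripper": 0}])

```text
time_s: 7.42
tcp_pos: [0.4176, 0.0109, 0.0926]
eef_rot: [-180.0, 0.1, -91.9]
contact_force: [2.8, 2.5, -12.1]
gripper_width: 0.0096
gripper_force: 40.0
```

Request:
send_rows(moves=[{"slide": [0,0.015,0],"turn": 0,"gripper": 0},{"slide": [0,0.03,0],"turn": 0,"gripper": 0},{"slide": [0,0.045,0],"turn": 0,"gripper": 0},{"slide": [0,0.06,0],"turn": 0,"gripper": 0},{"slide": [0,0.06,0],"turn": 0,"gripper": 0}])

```text
time_s: 7.83
tcp_pos: [0.4133, 0.0113, 0.0927]
eef_rot: [-179.6, 0.1, -91.8]
contact_force: [23.5, -7.0, -33.3]
gripper_width: 0.0098
gripper_force: 40.0
```

Request:
send_rows(moves=[{"slide": [0,-0.02,0],"turn": 0,"gripper": 0},{"slide": [0,-0.02,0],"turn": 0,"gripper": 0.22},{"slide": [0,-0.02,0],"turn": 0,"gripper": 0.22},{"slide": [0,-0.02,0],"turn": 0,"gripper": 0.22},{"slide": [0,-0.02,0],"turn": 0,"gripper": 0.22}])

```text
time_s: 8.25
tcp_pos: [0.4129, 0.0104, 0.0931]
eef_rot: [-180.0, -0.0, -91.9]
contact_force: [-0.0, 0.5, 0.3]
gripper_width: 0.0195
gripper_force: 0.0
```

Request:
send_rows(moves=[{"slide": [0,0,-0.15],"turn": 0,"gripper": 0.22},{"slide": [0,0,-0.3],"turn": 0,"gripper": 0.22},{"slide": [0,0,-0.5],"turn": 0,"gripper": 0.22},{"slide": [0,0,-0.7],"turn": 0,"gripper": 0.5},{"slide": [0,0,-0.9],"turn": 0,"gripper": 0.6}])

```text
time_s: 8.67
tcp_pos: [0.4123, 0.0102, 0.2294]
eef_rot: [-180.0, -0.0, -91.9]
contact_force: [0.4, 0.3, -0.2]
gripper_width: 0.0279
gripper_force: 0.0
```

```bash
python3 - <<'E'
from h import *
c=cap('top','t3.png'); s=get_state(); print(s['tcp_pos'],s['eef_rot'],s['contact_force'])
w=cap('wrist'); cv2.imwrite('pics/t3.png',np.hstack([c['img'][60:300,90:370,::-1],np.zeros((240,4,3),np.uint8),cv2.resize(w['img'],(320,240))[:,:,::-1]]))
for b in billets(c,0.026,(120,185,200,292)): print(b)
plan((.5,.25,.25,-30),(.597,.327,.20,20))
E
```

```text
[0.41532791 0.01084205 0.23533289] [-1.79510216e+02  1.06290227e-01 -9.18009069e+01] [2.65677099 0.26839654 7.20711826]
(513, 225, 31, 53, 31, [178.0, 236.0])
(597, 232, 168, 54, 33, [176.0, 204.0])
(598, 328, 20, 55, 33, [139.0, 203.0])
(0.5, 0.25, 0.25, -30) [-0.805, -0.257, -0.058] turn -0.343
    [-0.558, -0.634, -0.058] turn -0.343
(0.597, 0.327, 0.2, 20) [0.152, -0.384, 0.167] turn -0.278
    [0.3, -0.284, 0.167] turn -0.278
```

View pics/t3.png

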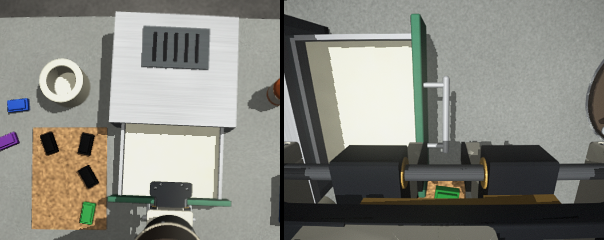

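The tray is out: the white floor is visible, the top view shows the drawer extended, and the pull force rose to 24 N at the stop. The billets haven't moved. Next, the farthest billet at (597,328), yaw 20°.

Request:
send_rows(moves=[{"slide": [-0.16,-0.05,-0.01],"turn": -0.07,"gripper": 0.6},{"slide": [-0.32,-0.1,-0.02],"turn": -0.14,"gripper": 0.6},{"slide": [-0.48,-0.15,-0.03],"turn": -0.21,"gripper": 0.6},{"slide": [-0.64,-0.2,-0.05],"turn": -0.28,"gripper": 0.6},{"slide": [-0.805,-0.257,-0.058],"turn": -0.343,"gripper": 0.6}])

```text
time_s: 9.18
tcp_pos: [0.4553, 0.1309, 0.2367]
eef_rot: [-180.0, -0.0, -60.7]
contact_force: [0.5, -0.1, 0.1]
gripper_width: 0.0524
gripper_force: 0.0
```

Request:
send_rows(moves=[{"slide": [-0.11,-0.127,-0.01],"turn": -0.07,"gripper": 0.6},{"slide": [-0.22,-0.254,-0.02],"turn": -0.14,"gripper": 0.6},{"slide": [-0.334,-0.38,-0.03],"turn": -0.21,"gripper": 0.6},{"slide": [-0.446,-0.507,-0.05],"turn": -0.28,"gripper": 0.6},{"slide": [-0.558,-0.634,-0.058],"turn": -0.343,"gripper": 0.6}])

```text
time_s: 9.6
tcp_pos: [0.498, 0.2504, 0.2452]
eef_rot: [180.0, -0.0, -29.8]
contact_force: [0.6, -0.6, 0.1]
gripper_width: 0.0528
gripper_force: 0.0
```

Request:
send_rows(moves=[{"slide": [0.03,-0.077,0.03],"turn": -0.056,"gripper": 0.6},{"slide": [0.06,-0.154,0.07],"turn": -0.112,"gripper": 0.6},{"slide": [0.09,-0.23,0.1],"turn": -0.167,"gripper": 0.6},{"slide": [0.12,-0.307,0.13],"turn": -0.222,"gripper": 0.6},{"slide": [0.152,-0.384,0.167],"turn": -0.278,"gripper": 0.6}])

```text
time_s: 10.02
tcp_pos: [0.5468, 0.288, 0.2196]
eef_rot: [180.0, 0.0, -4.9]
contact_force: [0.9, 0.6, 0.6]
gripper_width: 0.053
gripper_force: 0.0
```

Request:
send_rows(moves=[{"slide": [0.06,-0.057,0.03],"turn": -0.056,"gripper": 0.6},{"slide": [0.12,-0.114,0.07],"turn": -0.112,"gripper": 0.6},{"slide": [0.18,-0.17,0.1],"turn": -0.167,"gripper": 0.6},{"slide": [0.24,-0.227,0.13],"turn": -0.222,"gripper": 0.6},{"slide": [0.3,-0.284,0.167],"turn": -0.278,"gripper": 0.6}])

```text
time_s: 10.43
tcp_pos: [0.5955, 0.3263, 0.1945]
eef_rot: [180.0, 0.0, 20.2]
contact_force: [0.5, 0.4, -0.2]
gripper_width: 0.0527
gripper_force: 0.0
```

```bash
python3 - <<'E'
from h import *
c=cap('wrist'); s=get_state(); print(s['tcp_pos'],s['eef_rot'],s['time_s'])
for b in bil2(c,.026,(0,0,560,420)): print(b)
for k in ['black0']: print(k,[(np.round(d['location'],3).tolist(),round(d['p'],2)) for d in optics.look_for('wrist',k)][:6])
plan((.597,.328,.09,20),(.597,.328,.027,20))
cv2.imwrite('pics/w4.png',c['img'][:,:,::-1])
E
```

```text
[0.59643406 0.32714495 0.19271846] [1.79945636e+02 7.76419487e-02 2.05335516e+01] 10.4833
(555, 84, 110, 216, 117, [455.0, 303.0])
(424, 262, 110, 735, 239, [244.0, 357.0])
(530, 223, 71, 83, 41, [349.0, 279.0])
(480, 363, 149, 83, 38, [209.0, 280.0])
(600, 236, 168, 54, 34, [364.0, 220.0])
(602, 330, 21, 54, 29, [281.0, 187.0])
(742, 124, 178, 201, 86, [509.0, 146.0])
black0 [([0.601, 0.236, 0.032], 0.93), ([0.7, 0.417, 0.026], 0.79), ([0.601, 0.334, 0.032], 0.77), ([0.606, 0.44, 0.026], 0.74), ([0.622, 0.104, 0.03], 0.31)]
(0.597, 0.328, 0.09, 20) [0.014, -0.007, 0.686] turn 0.0
(0.597, 0.328, 0.027, 20) [0.0, 0.0, 0.42] turn -0.0
```

View pics/w4.png

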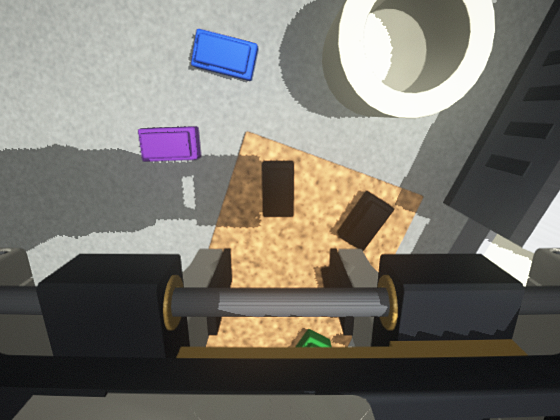

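The target black billet is at (278,188), aligned with the fingers. Its neighbour is at (365,220); the purple and blue billets are clear of it. Descending and grasping.

Request:
send_rows(moves=[{"slide": [0.006,-0.002,0.14],"turn": 0,"gripper": 0.6},{"slide": [0.012,-0.004,0.28],"turn": 0,"gripper": 0.6},{"slide": [0.018,-0.006,0.42],"turn": 0,"gripper": 0.6},{"slide": [0.024,-0.009,0.56],"turn": 0,"gripper": 0.6},{"slide": [0.03,-0.01,0.7],"turn": 0,"gripper": 0.6}], newtons=25)

```text
time_s: 10.95
tcp_pos: [0.5984, 0.3286, 0.0894]
eef_rot: [180.0, -0.0, 19.7]
contact_force: [-0.1, -0.8, 0.5]
gripper_width: 0.0527
gripper_force: 0.0
```

Request:
send_rows(moves=[{"slide": [0,0,0.1],"turn": 0,"gripper": 0.6},{"slide": [0,0,0.2],"turn": 0,"gripper": 0.6},{"slide": [0,0,0.3],"turn": 0,"gripper": 0.6},{"slide": [0,0,0.38],"turn": 0,"gripper": 0.6},{"slide": [0,0,0.415],"turn": 0,"gripper": 0.6}])

```text
time_s: 11.37
tcp_pos: [0.5978, 0.3281, 0.026]
eef_rot: [180.0, 0.1, 19.8]
contact_force: [0.7, -0.6, 0.4]
gripper_width: 0.0525
gripper_force: 0.0
```

Request:
send_rows(moves=[{"slide": [0,0,0],"turn": 0,"gripper": 0.2},{"slide": [0,0,0],"turn": 0,"gripper": 0.2},{"slide": [0,0,0],"turn": 0,"gripper": 0.2},{"slide": [0,0,0],"turn": 0,"gripper": 0.2},{"slide": [0,0,0],"turn": 0,"gripper": 0.2}])

```text
time_s: 11.78
tcp_pos: [0.5993, 0.3295, 0.0289]
eef_rot: [-180.0, -0.1, 19.9]
contact_force: [-0.9, 0.4, 2.2]
gripper_width: 0.0317
gripper_force: 25.0
```

Request:
send_rows(moves=[{"slide": [0,0,-0.1],"turn": 0,"gripper": 0.2},{"slide": [0,0,-0.22],"turn": 0,"gripper": 0.2},{"slide": [0,0,-0.36],"turn": 0,"gripper": 0.2},{"slide": [0,0,-0.5],"turn": 0,"gripper": 0.2},{"slide": [0,0,-0.64],"turn": 0,"gripper": 0.2}])

```text
time_s: 12.2
tcp_pos: [0.5986, 0.3289, 0.1248]
eef_rot: [-180.0, 0.0, 19.9]
contact_force: [0.3, 0.5, -1.3]
gripper_width: 0.0316
gripper_force: 25.0
```

```bash
python3 - <<'E'
from h import *
s=get_state(); print(s['tcp_pos'],s['eef_rot'],s['gripper_width'],s['gripper_force'])
a=np.radians(-2.1); h=np.array([.5875,.006])-.175*np.array([np.cos(a),np.sin(a)]); t=h+.149*np.array([np.cos(a),np.sin(a)])
Y=np.array([-np.sin(a),np.cos(a)]); print('tray_mid',t, [ (t-.008*0+Y*k).round(4).tolist() for k in (-.07,0,.07)])
for k in (-.07,): 
    q=t+Y*k; plan((.56,.16,.15,-2),(q[0],q[1],.13,-2),(q[0],q[1],.0575,-2))
E
```

```text
[0.59857594 0.32886526 0.12482411] [-1.79994452e+02  1.20354087e-02  1.98888667e+01] 0.03160392631445574 24.99936193227768
tray_mid [0.56151746 0.00695274] [[0.559, -0.063], [0.5615, 0.007], [0.5641, 0.0769]]
(0.56, 0.16, 0.15, -2) [-0.312, 0.486, -0.084] turn 0.122
    [-0.215, 0.536, -0.084] turn 0.122
(np.float64(0.558952402152296), np.float64(-0.06300025113813547), 0.13, -2) [0.022, 0.743, 0.067] turn -0.0
    [0.022, 0.743, 0.067] turn -0.0
(np.float64(0.558952402152296), np.float64(-0.06300025113813547), 0.0575, -2) [0.0, 0.0, 0.483] turn -0.0
```

Request:
send_rows(moves=[{"slide": [-0.06,0.097,-0.02],"turn": 0.024,"gripper": 0.2},{"slide": [-0.12,0.194,-0.04],"turn": 0.049,"gripper": 0.2},{"slide": [-0.187,0.29,-0.05],"turn": 0.073,"gripper": 0.2},{"slide": [-0.25,0.39,-0.07],"turn": 0.098,"gripper": 0.2},{"slide": [-0.312,0.486,-0.084],"turn": 0.122,"gripper": 0.2}])

```text
time_s: 12.62
tcp_pos: [0.5786, 0.2423, 0.1358]
eef_rot: [180.0, 0.1, 8.7]
contact_force: [0.2, 0.4, -1.4]
gripper_width: 0.0319
gripper_force: 25.0
```

Request:
send_rows(moves=[{"slide": [-0.043,0.107,-0.02],"turn": 0.024,"gripper": 0.2},{"slide": [-0.086,0.214,-0.04],"turn": 0.049,"gripper": 0.2},{"slide": [-0.129,0.32,-0.05],"turn": 0.073,"gripper": 0.2},{"slide": [-0.172,0.43,-0.07],"turn": 0.098,"gripper": 0.2},{"slide": [-0.215,0.536,-0.084],"turn": 0.122,"gripper": 0.2}])

```text
time_s: 13.03
tcp_pos: [0.5598, 0.1584, 0.1492]
eef_rot: [-180.0, -0.0, -2.3]
contact_force: [0.3, -0.3, -1.2]
gripper_width: 0.0317
gripper_force: 25.0
```

Request:
send_rows(moves=[{"slide": [0,0.15,0.01],"turn": 0,"gripper": 0.2},{"slide": [0,0.3,0.02],"turn": 0,"gripper": 0.2},{"slide": [0,0.45,0.04],"turn": 0,"gripper": 0.2},{"slide": [0,0.6,0.05],"turn": 0,"gripper": 0.2},{"slide": [0,0.743,0.067],"turn": 0,"gripper": 0.2}])

```text
time_s: 13.45
tcp_pos: [0.5558, 0.0469, 0.1391]
eef_rot: [-180.0, -0.0, -2.2]
contact_force: [0.4, -0.2, -1.6]
gripper_width: 0.0317
gripper_force: 25.0
```

Request:
send_rows(moves=[{"slide": [0,0.15,0.01],"turn": 0,"gripper": 0.2},{"slide": [0,0.3,0.02],"turn": 0,"gripper": 0.2},{"slide": [0,0.45,0.04],"turn": 0,"gripper": 0.2},{"slide": [0,0.6,0.05],"turn": 0,"gripper": 0.2},{"slide": [0,0.743,0.067],"turn": 0,"gripper": 0.2}])

```text
time_s: 13.87
tcp_pos: [0.5517, -0.0645, 0.129]
eef_rot: [-180.0, -0.0, -2.2]
contact_force: [-0.1, 1.0, -1.6]
gripper_width: 0.0319
gripper_force: 25.0
```

```bash
python3 - <<'E'
from h import *
s=get_state(); print(s['tcp_pos'],s['eef_rot'],s['gripper_width'],s['gripper_force'])
plan((.555,-.063,.058,-2.1))
c=cap('top')
for b in billets(c,0.026,(120,185,200,292)): print(b)
E
```

```text
[ 0.55170756 -0.06451023  0.12903066] [-1.79998596e+02 -2.01616000e-02 -2.16782607e+00] 0.0318752376483191 25.000061988830566
(0.555, -0.063, 0.058, -2.1) [0.022, -0.011, 0.474] turn -0.001
(597, 232, 168, 53, 33, [176.0, 203.0])
```

Request:
send_rows(moves=[{"slide": [0.01,-0.005,0.13],"turn": 0,"gripper": 0.2},{"slide": [0.02,-0.01,0.26],"turn": 0,"gripper": 0.2},{"slide": [0.02,-0.01,0.37],"turn": 0,"gripper": 0.2},{"slide": [0.02,-0.01,0.44],"turn": 0,"gripper": 0.2},{"slide": [0.02,-0.01,0.47],"turn": 0,"gripper": 0.2}])

```text
time_s: 14.33
tcp_pos: [0.5555, -0.0621, 0.0584]
eef_rot: [179.9, -0.0, -2.1]
contact_force: [-2.7, -2.9, 30.2]
gripper_width: 0.0316
gripper_force: 25.0
```

Request:
send_rows(moves=[{"slide": [0,0,0],"turn": 0,"gripper": 0.2},{"slide": [0,0,0.005],"turn": 0,"gripper": 0.5},{"slide": [0,0,0.005],"turn": 0,"gripper": 0.5},{"slide": [0,0,0.005],"turn": 0,"gripper": 0.5},{"slide": [0,0,0.005],"turn": 0,"gripper": 0.5}])

```text
time_s: 14.75
tcp_pos: [0.5554, -0.0612, 0.0579]
eef_rot: [-180.0, -0.0, -2.1]
contact_force: [0.1, 0.1, 1.0]
gripper_width: 0.0435
gripper_force: 0.0
```

Request:
send_rows(moves=[{"slide": [0,0,-0.12],"turn": 0,"gripper": 0.5},{"slide": [0,0,-0.3],"turn": 0,"gripper": 0.5},{"slide": [0,0,-0.5],"turn": 0,"gripper": 0.6},{"slide": [0,0,-0.62],"turn": 0,"gripper": 0.6},{"slide": [0,0,-0.7],"turn": 0,"gripper": 0.6}])

```text
time_s: 15.17
tcp_pos: [0.5563, -0.0611, 0.1654]
eef_rot: [-180.0, -0.2, -2.0]
contact_force: [-0.6, -0.3, -1.3]
gripper_width: 0.0517
gripper_force: 0.0
```

```bash
python3 - <<'E'
from h import *
s=get_state(); print(s['tcp_pos'],s['eef_rot'],s['gripper_width'])
plan((.57,.13,.17,-2),(.599,.233,.14,-12),(.599,.233,.09,-12))
c=cap('top')
for b in billets(c,0.026,(120,185,330,292)): print(b)
E
```

```text
[ 0.55629194 -0.0611143   0.16543926] [-179.96913794   -0.20353566   -2.03753394] 0.051685266359235274
(0.57, 0.13, 0.17, -2) [0.023, -0.638, -0.015] turn -0.0
    [0.023, -0.638, -0.015] turn -0.0
(0.599, 0.233, 0.14, -12) [0.169, -0.693, 0.2] turn 0.111
(0.599, 0.233, 0.09, -12) [0.0, 0.0, 0.333] turn -0.0
(603, 230, 168, 41, 33, [176.0, 201.0])
```

Request:
send_rows(moves=[{"slide": [0,-0.127,0],"turn": 0,"gripper": 0.6},{"slide": [0,-0.255,0],"turn": 0,"gripper": 0.6},{"slide": [0.01,-0.38,-0.01],"turn": 0,"gripper": 0.6},{"slide": [0.02,-0.51,-0.01],"turn": 0,"gripper": 0.6},{"slide": [0.023,-0.638,-0.015],"turn": 0,"gripper": 0.6}])

```text
time_s: 15.63
tcp_pos: [0.5621, 0.0351, 0.1647]
eef_rot: [-180.0, 0.0, -2.1]
contact_force: [1.3, -0.3, 0.2]
gripper_width: 0.0526
gripper_force: 0.0
```

Request:
send_rows(moves=[{"slide": [0,-0.127,0],"turn": 0,"gripper": 0.6},{"slide": [0,-0.255,0],"turn": 0,"gripper": 0.6},{"slide": [0.01,-0.38,-0.01],"turn": 0,"gripper": 0.6},{"slide": [0.02,-0.51,-0.01],"turn": 0,"gripper": 0.6},{"slide": [0.023,-0.638,-0.015],"turn": 0,"gripper": 0.6}])

```text
time_s: 16.05
tcp_pos: [0.5689, 0.1308, 0.1668]
eef_rot: [180.0, 0.0, -2.1]
contact_force: [1.1, -1.0, 0.6]
gripper_width: 0.0523
gripper_force: 0.0
```

Request:
send_rows(moves=[{"slide": [0.03,-0.139,0],"turn": 0.022,"gripper": 0.6},{"slide": [0.068,-0.277,0],"turn": 0.044,"gripper": 0.6},{"slide": [0.1,-0.416,0],"turn": 0.067,"gripper": 0.6},{"slide": [0.135,-0.554,0],"turn": 0.09,"gripper": 0.6},{"slide": [0.169,-0.693,0],"turn": 0.111,"gripper": 0.6}])

```text
time_s: 16.47
tcp_pos: [0.5981, 0.2338, 0.1668]
eef_rot: [180.0, 0.0, -12.2]
contact_force: [0.7, -1.1, 0.7]
gripper_width: 0.0525
gripper_force: 0.0
```

```bash
python3 - <<'E'
from h import *
c=cap('wrist'); t=cap('top'); s=get_state(); print(s['tcp_pos'],s['eef_rot'],s['time_s'])
for b in bil2(c,.026,(150,60,420,250)): print(b)
print([(np.round(d['location'],3).tolist(),round(d['p'],2)) for d in optics.look_for('wrist','black0')][:6])
for b in billets(t,0.026,(120,185,330,292)): print('top',b)
plan((.599,.233,.09,-12),(.599,.233,.027,-12))
E
```

```text
[0.5986543  0.23532195 0.166331  ] [ 1.79997358e+02 -3.74097601e-03 -1.19952265e+01] 16.5667
(601, 232, 169, 56, 30, [282.0, 200.0])
(669, 145, 178, 71, 31, [366.0, 98.0])
[([0.698, 0.408, 0.026], 0.91), ([0.604, 0.23, 0.029], 0.8), ([0.606, 0.435, 0.023], 0.68), ([0.526, 0.229, 0.023], 0.66)]
top (513, 225, 31, 55, 31, [178.0, 236.0])
top (598, 317, 143, 122, 64, [143.0, 202.0])
top (615, 359, 2, 63, 40, [126.0, 195.0])
(0.599, 0.233, 0.09, -12) [0.008, 0.005, 0.509] turn 0.0
(0.599, 0.233, 0.027, -12) [0.0, 0.0, 0.42] turn -0.0
```

Request:
send_rows(moves=[{"slide": [0.01,0.005,0.1],"turn": 0,"gripper": 0.6},{"slide": [0.01,0.007,0.2],"turn": 0,"gripper": 0.6},{"slide": [0.01,0.007,0.3],"turn": 0,"gripper": 0.6},{"slide": [0.01,0.007,0.4],"turn": 0,"gripper": 0.6},{"slide": [0.01,0.007,0.51],"turn": 0,"gripper": 0.6}])

```text
time_s: 17.03
tcp_pos: [0.5991, 0.2305, 0.0902]
eef_rot: [-180.0, -0.0, -12.0]
contact_force: [0.7, 0.5, 0.1]
gripper_width: 0.0526
gripper_force: 0.0
```

Request:
send_rows(moves=[{"slide": [0,0,0.1],"turn": 0,"gripper": 0.6},{"slide": [0,0,0.2],"turn": 0,"gripper": 0.6},{"slide": [0,0,0.3],"turn": 0,"gripper": 0.6},{"slide": [0,0,0.38],"turn": 0,"gripper": 0.6},{"slide": [0,0,0.415],"turn": 0,"gripper": 0.6}])

```text
time_s: 17.45
tcp_pos: [0.5983, 0.2302, 0.0265]
eef_rot: [179.9, 0.1, -12.1]
contact_force: [-0.2, -0.8, 0.2]
gripper_width: 0.0524
gripper_force: 0.0
```

Request:
send_rows(moves=[{"slide": [0,0,0],"turn": 0,"gripper": 0.2},{"slide": [0,0,0],"turn": 0,"gripper": 0.2},{"slide": [0,0,0],"turn": 0,"gripper": 0.2},{"slide": [0,0,0],"turn": 0,"gripper": 0.2},{"slide": [0,0,0],"turn": 0,"gripper": 0.2}])

```text
time_s: 17.87
tcp_pos: [0.5999, 0.2318, 0.0293]
eef_rot: [-179.9, -0.1, -12.0]
contact_force: [-1.3, -0.5, 1.9]
gripper_width: 0.0315
gripper_force: 25.0
```

Request:
send_rows(moves=[{"slide": [0,0,-0.1],"turn": 0,"gripper": 0.2},{"slide": [0,0,-0.22],"turn": 0,"gripper": 0.2},{"slide": [0,0,-0.36],"turn": 0,"gripper": 0.2},{"slide": [0,0,-0.5],"turn": 0,"gripper": 0.2},{"slide": [0,0,-0.7],"turn": 0,"gripper": 0.2}])

```text
time_s: 18.28
tcp_pos: [0.5982, 0.2309, 0.1329]
eef_rot: [179.9, 0.1, -12.1]
contact_force: [0.1, 0.1, -0.8]
gripper_width: 0.0316
gripper_force: 25.0
```

```bash
python3 - <<'E'
from h import *
s=get_state(); print(s['tcp_pos'],s['eef_rot'],s['gripper_width'])
plan((.5615,.007,.13,-2.1),(.5615,.007,.0595,-2.1))
E
```

```text
[0.59822509 0.2308791  0.13293414] [ 1.79904490e+02  1.28110679e-01 -1.20670137e+01] 0.031614211291646585
(0.5615, 0.007, 0.13, -2.1) [0.036, 0.755, 0.01] turn -0.055
    [-0.029, 0.756, 0.01] turn -0.055
(0.5615, 0.007, 0.0595, -2.1) [0.0, 0.0, 0.47] turn -0.0
```

Request:
send_rows(moves=[{"slide": [0.007,0.15,0],"turn": -0.011,"gripper": 0.2},{"slide": [0.014,0.3,0],"turn": -0.022,"gripper": 0.2},{"slide": [0.02,0.45,0],"turn": -0.033,"gripper": 0.2},{"slide": [0.03,0.6,0],"turn": -0.044,"gripper": 0.2},{"slide": [0.036,0.755,0.01],"turn": -0.055,"gripper": 0.2}])

```text
time_s: 18.7
tcp_pos: [0.5809, 0.1188, 0.1326]
eef_rot: [-180.0, -0.1, -7.0]
contact_force: [0.6, -0.3, -1.1]
gripper_width: 0.0319
gripper_force: 25.0
```

Request:
send_rows(moves=[{"slide": [-0.006,0.15,0],"turn": -0.011,"gripper": 0.2},{"slide": [-0.012,0.3,0],"turn": -0.022,"gripper": 0.2},{"slide": [-0.018,0.45,0],"turn": -0.033,"gripper": 0.2},{"slide": [-0.024,0.6,0],"turn": -0.044,"gripper": 0.2},{"slide": [-0.029,0.755,0.01],"turn": -0.055,"gripper": 0.2}])

```text
time_s: 19.12
tcp_pos: [0.5626, 0.0069, 0.1311]
eef_rot: [-180.0, -0.1, -2.1]
contact_force: [0.4, 0.3, -0.6]
gripper_width: 0.0317
gripper_force: 25.0
```

Request:
send_rows(moves=[{"slide": [0,0,0.13],"turn": 0,"gripper": 0.2},{"slide": [0,0,0.26],"turn": 0,"gripper": 0.2},{"slide": [0,0,0.37],"turn": 0,"gripper": 0.2},{"slide": [0,0,0.43],"turn": 0,"gripper": 0.2},{"slide": [0,0,0.46],"turn": 0,"gripper": 0.2}])

```text
time_s: 19.53
tcp_pos: [0.562, 0.0075, 0.0603]
eef_rot: [180.0, 0.1, -2.2]
contact_force: [-0.0, -0.5, 0.1]
gripper_width: 0.0318
gripper_force: 25.0
```

Request:
send_rows(moves=[{"slide": [0,0,0.005],"turn": 0,"gripper": 0.2},{"slide": [0,0,0.005],"turn": 0,"gripper": 0.5},{"slide": [0,0,0.005],"turn": 0,"gripper": 0.5},{"slide": [0,0,0.005],"turn": 0,"gripper": 0.5},{"slide": [0,0,0.005],"turn": 0,"gripper": 0.5}])

```text
time_s: 19.95
tcp_pos: [0.5632, 0.0079, 0.0614]
eef_rot: [-180.0, -0.1, -2.1]
contact_force: [-1.2, 0.1, 0.3]
gripper_width: 0.0431
gripper_force: 0.0
```

Request:
send_rows(moves=[{"slide": [0,0,-0.12],"turn": 0,"gripper": 0.5},{"slide": [0,0,-0.3],"turn": 0,"gripper": 0.5},{"slide": [0,0,-0.5],"turn": 0,"gripper": 0.6},{"slide": [0,0,-0.62],"turn": 0,"gripper": 0.6},{"slide": [0,0,-0.7],"turn": 0,"gripper": 0.6}])

```text
time_s: 20.37
tcp_pos: [0.5639, 0.008, 0.1688]
eef_rot: [-179.9, -0.2, -2.1]
contact_force: [0.1, 0.9, -1.0]
gripper_width: 0.0523
gripper_force: 0.0
```

```bash
python3 - <<'E'
from h import *
s=get_state(); print(s['tcp_pos'],s['eef_rot'],s['gripper_width'])
plan((.512,.225,.165,31),(.512,.225,.09,31))
E
```

```text
[0.56387879 0.00797442 0.1688323 ] [-179.93362257   -0.23830846   -2.11983327] 0.05229462478618033
(0.512, 0.225, 0.165, 31) [-0.2, -0.717, 0.013] turn -0.184
    [0.013, -0.744, 0.013] turn -0.184
(0.512, 0.225, 0.09, 31) [0.0, 0.0, 0.5] turn -0.0
```

Request:
send_rows(moves=[{"slide": [-0.04,-0.143,0],"turn": -0.037,"gripper": 0.6},{"slide": [-0.08,-0.287,0],"turn": -0.074,"gripper": 0.6},{"slide": [-0.12,-0.43,0],"turn": -0.11,"gripper": 0.6},{"slide": [-0.16,-0.574,0],"turn": -0.147,"gripper": 0.6},{"slide": [-0.2,-0.717,0.01],"turn": -0.184,"gripper": 0.6}])

```text
time_s: 20.78
tcp_pos: [0.5367, 0.1174, 0.165]
eef_rot: [-180.0, -0.1, 14.6]
contact_force: [0.1, 0.8, 0.2]
gripper_width: 0.0523
gripper_force: 0.0
```

Request:
send_rows(moves=[{"slide": [0.003,-0.149,0],"turn": -0.037,"gripper": 0.6},{"slide": [0.005,-0.297,0],"turn": -0.074,"gripper": 0.6},{"slide": [0.008,-0.446,0],"turn": -0.11,"gripper": 0.6},{"slide": [0.01,-0.595,0],"turn": -0.147,"gripper": 0.6},{"slide": [0.013,-0.744,0.01],"turn": -0.184,"gripper": 0.6}])

```text
time_s: 21.2
tcp_pos: [0.5107, 0.2261, 0.1634]
eef_rot: [-180.0, -0.1, 31.1]
contact_force: [-0.0, 0.3, 0.2]
gripper_width: 0.0525
gripper_force: 0.0
```

```bash
python3 - <<'E'
from h import *
c=cap('wrist'); t=cap('top'); s=get_state(); print(s['tcp_pos'],s['eef_rot'],s['time_s'])
for b in bil2(c,.026,(150,60,420,250)): print(b)
print([(np.round(d['location'],3).tolist(),round(d['p'],2)) for d in optics.look_for('wrist','black0')][:6])
for b in billets(t,0.056,(190,185,330,292)): print('top',b)
plan((.512,.225,.09,31),(.512,.225,.027,31))
cv2.imwrite('pics/w5.png',np.vstack([cv2.resize(c['img'],(400,300)),cv2.resize(t['img'][150:300,100:300],(400,300))])[:,:,::-1])
E
```

```text
[0.51054578 0.22748172 0.1629793 ] [-1.79983352e+02 -7.17179928e-02  3.12507486e+01] 21.3
(515, 226, 31, 55, 30, [281.0, 200.0])
[([0.58, 0.022, 0.055], 0.9), ([0.517, 0.225, 0.031], 0.57)]
top (561, 10, 177, 53, 28, [261.0, 218.0])
(0.512, 0.225, 0.09, 31) [0.004, 0.012, 0.486] turn 0.001
(0.512, 0.225, 0.027, 31) [0.0, 0.0, 0.42] turn -0.0
```

View pics/w5.png

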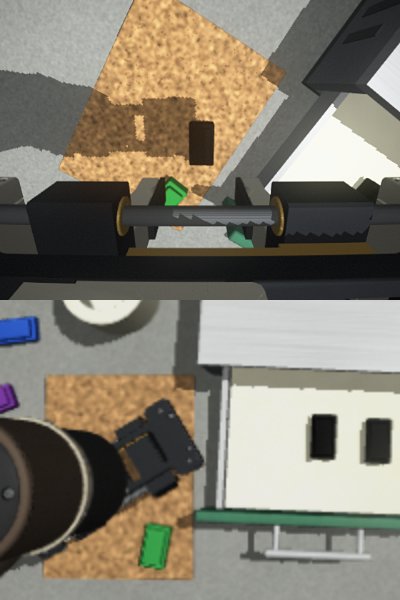

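Two billets lie flat on the tray. The last black one is at (202,143) in the wrist half of the picture, with green well clear.

Request:
send_rows(moves=[{"slide": [0.01,0.007,0.1],"turn": 0,"gripper": 0.6},{"slide": [0.015,0.01,0.2],"turn": 0,"gripper": 0.6},{"slide": [0.015,0.01,0.3],"turn": 0,"gripper": 0.6},{"slide": [0.015,0.01,0.4],"turn": 0,"gripper": 0.6},{"slide": [0.015,0.01,0.49],"turn": 0,"gripper": 0.6}])

```text
time_s: 21.77
tcp_pos: [0.5136, 0.2239, 0.0886]
eef_rot: [-180.0, -0.0, 30.9]
contact_force: [0.2, -0.2, -0.3]
gripper_width: 0.0525
gripper_force: 0.0
```

Request:
send_rows(moves=[{"slide": [0,0,0.1],"turn": 0,"gripper": 0.6},{"slide": [0,0,0.2],"turn": 0,"gripper": 0.6},{"slide": [0,0,0.3],"turn": 0,"gripper": 0.6},{"slide": [0,0,0.38],"turn": 0,"gripper": 0.6},{"slide": [0,0,0.415],"turn": 0,"gripper": 0.6}])

```text
time_s: 22.18
tcp_pos: [0.5131, 0.2235, 0.0255]
eef_rot: [180.0, 0.1, 30.9]
contact_force: [0.7, 0.7, -0.1]
gripper_width: 0.0525
gripper_force: 0.0
```

Request:
send_rows(moves=[{"slide": [0,0,0],"turn": 0,"gripper": 0.2},{"slide": [0,0,0],"turn": 0,"gripper": 0.2},{"slide": [0,0,0],"turn": 0,"gripper": 0.2},{"slide": [0,0,0],"turn": 0,"gripper": 0.2},{"slide": [0,0,0],"turn": 0,"gripper": 0.2}])

```text
time_s: 22.6
tcp_pos: [0.5141, 0.2251, 0.0278]
eef_rot: [-180.0, -0.1, 31.0]
contact_force: [-0.7, -0.6, 2.7]
gripper_width: 0.0316
gripper_force: 25.0
```

Request:
send_rows(moves=[{"slide": [0,0,-0.1],"turn": 0,"gripper": 0.2},{"slide": [0,0,-0.22],"turn": 0,"gripper": 0.2},{"slide": [0,0,-0.36],"turn": 0,"gripper": 0.2},{"slide": [0,0,-0.5],"turn": 0,"gripper": 0.2},{"slide": [0,0,-0.7],"turn": 0,"gripper": 0.2}])

```text
time_s: 23.02
tcp_pos: [0.5124, 0.224, 0.1316]
eef_rot: [180.0, 0.2, 31.0]
contact_force: [0.6, 0.3, -1.8]
gripper_width: 0.032
gripper_force: 25.0
```

```bash
python3 - <<'E'
from h import *
s=get_state(); print(s['tcp_pos'],s['eef_rot'],s['gripper_width'])
plan((.562,.077,.13,-2.1),(.562,.077,.0605,-2.1))
E
```

```text
[0.51242763 0.22402264 0.13157853] [1.79999329e+02 1.60991232e-01 3.09501633e+01] 0.03199876045229347
(0.562, 0.077, 0.13, -2.1) [-0.11, 0.505, 0.005] turn 0.184
    [0.038, 0.516, 0.005] turn 0.184
(0.562, 0.077, 0.0605, -2.1) [0.0, 0.0, 0.463] turn -0.0
```

Request:
send_rows(moves=[{"slide": [-0.02,0.1,0],"turn": 0.037,"gripper": 0.2},{"slide": [-0.04,0.2,0],"turn": 0.074,"gripper": 0.2},{"slide": [-0.07,0.3,0],"turn": 0.11,"gripper": 0.2},{"slide": [-0.09,0.4,0],"turn": 0.147,"gripper": 0.2},{"slide": [-0.11,0.505,0],"turn": 0.184,"gripper": 0.2}])

```text
time_s: 23.43
tcp_pos: [0.5384, 0.1507, 0.1323]
eef_rot: [-180.0, -0.0, 14.3]
contact_force: [0.3, 0.2, -0.0]
gripper_width: 0.0319
gripper_force: 25.0
```

Request:
send_rows(moves=[{"slide": [0.008,0.1,0],"turn": 0.037,"gripper": 0.2},{"slide": [0.015,0.2,0],"turn": 0.074,"gripper": 0.2},{"slide": [0.023,0.3,0],"turn": 0.11,"gripper": 0.2},{"slide": [0.03,0.41,0],"turn": 0.147,"gripper": 0.2},{"slide": [0.038,0.516,0],"turn": 0.184,"gripper": 0.2}])

```text
time_s: 23.85
tcp_pos: [0.5632, 0.0771, 0.1321]
eef_rot: [-180.0, -0.0, -2.3]
contact_force: [0.6, 0.2, -1.8]
gripper_width: 0.0317
gripper_force: 25.0
```

Request:
send_rows(moves=[{"slide": [0,0,0.13],"turn": 0,"gripper": 0.2},{"slide": [0,0,0.26],"turn": 0,"gripper": 0.2},{"slide": [0,0,0.37],"turn": 0,"gripper": 0.2},{"slide": [0,0,0.43],"turn": 0,"gripper": 0.2},{"slide": [0,0,0.465],"turn": 0,"gripper": 0.2}])

```text
time_s: 24.27
tcp_pos: [0.5626, 0.0775, 0.061]
eef_rot: [180.0, 0.1, -2.2]
contact_force: [-0.5, -0.3, -0.8]
gripper_width: 0.0314
gripper_force: 25.0
```

Request:
send_rows(moves=[{"slide": [0,0,0.005],"turn": 0,"gripper": 0.2},{"slide": [0,0,0.005],"turn": 0,"gripper": 0.5},{"slide": [0,0,0.005],"turn": 0,"gripper": 0.5},{"slide": [0,0,0.005],"turn": 0,"gripper": 0.5},{"slide": [0,0,0.005],"turn": 0,"gripper": 0.5}])

```text
time_s: 24.68
tcp_pos: [0.5637, 0.0781, 0.0622]
eef_rot: [-180.0, -0.1, -2.1]
contact_force: [0.3, -0.4, -0.8]
gripper_width: 0.0433
gripper_force: 0.0
```

Request:
send_rows(moves=[{"slide": [0,0,-0.12],"turn": 0,"gripper": 0.5},{"slide": [0,0,-0.3],"turn": 0,"gripper": 0.5},{"slide": [0,0,-0.5],"turn": 0,"gripper": 0.5},{"slide": [0,0,-0.75],"turn": 0,"gripper": 0.5},{"slide": [0,0,-1],"turn": 0,"gripper": 0.5}])

```text
time_s: 25.1
tcp_pos: [0.5627, 0.0776, 0.2131]
eef_rot: [180.0, 0.0, -2.1]
contact_force: [1.6, 0.2, 0.4]
gripper_width: 0.0437
gripper_force: 0.0
```

```bash
python3 - <<'E'
from h import *
s=get_state(); print(s['tcp_pos'],s['eef_rot'],s['gripper_width'])
plan((.43,.2,.22,-92))
E
```

```text
[0.56270428 0.07755742 0.21312645] [ 1.79988424e+02  1.80257583e-02 -2.13816424e+00] 0.04368427027051522
(0.43, 0.2, 0.22, -92) [-0.305, -0.261, -0.015] turn 0.333
    [-0.394, -0.074, -0.015] turn 0.333
    [-0.379, 0.133, -0.015] turn 0.333
```

```bash
python3 - <<'E'
from h import *
plan((.425,.11,.22,-92))
E
```

```text
(0.425, 0.11, 0.22, -92) [-0.308, -0.061, -0.015] turn 0.333
    [-0.298, 0.101, -0.015] turn 0.333
    [-0.207, 0.237, -0.015] turn 0.333
```

Request:
send_rows(moves=[{"slide": [-0.06,-0.012,0],"turn": 0.067,"gripper": 0.22},{"slide": [-0.12,-0.025,0],"turn": 0.133,"gripper": 0.22},{"slide": [-0.185,-0.036,0],"turn": 0.2,"gripper": 0.22},{"slide": [-0.246,-0.05,0],"turn": 0.267,"gripper": 0.22},{"slide": [-0.308,-0.061,-0.015],"turn": 0.333,"gripper": 0.22}])

```text
time_s: 25.52
tcp_pos: [0.5168, 0.0887, 0.2139]
eef_rot: [-180.0, -0.0, -32.4]
contact_force: [-0.7, 0.4, 0.1]
gripper_width: 0.0205
gripper_force: 0.0
```

Request:
send_rows(moves=[{"slide": [-0.06,0.02,0],"turn": 0.067,"gripper": 0.22},{"slide": [-0.12,0.04,0],"turn": 0.133,"gripper": 0.22},{"slide": [-0.18,0.06,0],"turn": 0.2,"gripper": 0.22},{"slide": [-0.24,0.08,0],"turn": 0.267,"gripper": 0.22},{"slide": [-0.298,0.101,-0.015],"turn": 0.333,"gripper": 0.22}])

```text
time_s: 25.93
tcp_pos: [0.4708, 0.0996, 0.216]
eef_rot: [-180.0, 0.0, -62.4]
contact_force: [-0.3, 0.2, -0.2]
gripper_width: 0.0193
gripper_force: 0.0
```

Request:
send_rows(moves=[{"slide": [-0.04,0.047,0],"turn": 0.067,"gripper": 0.22},{"slide": [-0.08,0.095,0],"turn": 0.133,"gripper": 0.22},{"slide": [-0.12,0.14,0],"turn": 0.2,"gripper": 0.22},{"slide": [-0.16,0.19,0],"turn": 0.267,"gripper": 0.22},{"slide": [-0.207,0.237,-0.015],"turn": 0.333,"gripper": 0.22}])

```text
time_s: 26.35
tcp_pos: [0.4249, 0.1103, 0.2183]
eef_rot: [-180.0, 0.0, -92.4]
contact_force: [-0.2, 0.5, -0.2]
gripper_width: 0.0194
gripper_force: 0.0
```

```bash
python3 - <<'E'
from h import *
c=cap('wrist'); t=cap('top'); s=get_state(); print(s['tcp_pos'],s['eef_rot'],s['time_s'])
for b in billets(t,0.056,(190,185,330,250)): print('top',b)
cv2.imwrite('pics/w6.png',np.vstack([c['img'],cv2.resize(t['img'][150:300,100:300],(560,420))])[::1,:,::-1][:,:,:][0:840:2,::2][:600]) if 0 else cv2.imwrite('pics/w6.png',np.hstack([cv2.resize(c['img'],(400,300)),cv2.resize(t['img'][150:300,100:300],(400,300))])[:,:,::-1])
print(proj(c,[[.4126,.0124,.088],[.4126+.0022,.0724,.088],[.4126-.0022,-.0476,.088]]))
E
```

```text
[0.42475585 0.11054156 0.21893935] [-1.79930625e+02  7.66404889e-02 -9.21675575e+01] 26.45
top (561, 10, 177, 53, 28, [261.0, 218.0])
top (561, 80, 0, 53, 30, [233.0, 218.0])
[[291.13203002  87.41451361]
 [290.77274746 163.21181088]
 [291.48693515   2.14567453]]
```

View pics/w6.png

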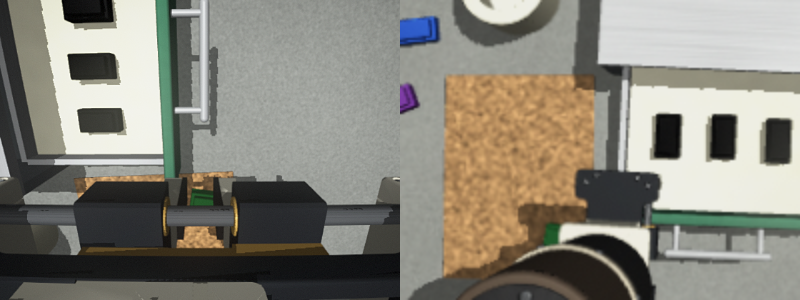

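All three black billets lie flat and apart on the tray, with only green left on the mat. I'll measure the handle precisely before gripping it.

```bash
python3 - <<'E'
from h import *
c=cap('wrist'); g=c['img'].astype(int).min(2); s=get_state(); print(s['tcp_pos'])
for r in (60,100,130): print(r,g[r,270:305].tolist())
print(g[155:180,286].tolist())
w=ray(c,[[286,60],[286,100],[286,130],[291,87]],.088); print(w)
import cv2
o=cv2.imread('pics/w2.png').astype(int).min(2)
for r in (60,100): print('old',r,o[r,262:297].tolist())
print(o[155:175,278].tolist())
E
```

```text
[0.42543343 0.11063389 0.21886388]
60 [151, 148, 146, 149, 154, 151, 152, 156, 156, 148, 156, 174, 189, 201, 212, 224, 228, 210, 195, 182, 165, 142, 114, 115, 137, 146, 151, 149, 155, 154, 154, 153, 154, 153, 154]
100 [152, 151, 151, 153, 152, 152, 153, 155, 149, 142, 153, 177, 192, 203, 216, 224, 220, 206, 195, 181, 163, 135, 106, 135, 112, 88, 86, 85, 87, 89, 85, 88, 85, 84, 84]
130 [160, 161, 159, 161, 159, 158, 153, 151, 152, 141, 153, 180, 195, 205, 219, 227, 215, 203, 193, 181, 158, 133, 101, 112, 130, 110, 93, 87, 89, 85, 87, 88, 87, 85, 135]
[214, 213, 214, 215, 215, 213, 215, 214, 213, 214, 213, 204, 190, 171, 141, 122, 141, 160, 126, 90, 91, 96, 93, 93, 87]
[[ 0.41634994 -0.00753968  0.088     ]
 [ 0.41731839  0.02205182  0.088     ]
 [ 0.41808053  0.04544492  0.088     ]
 [ 0.41304639  0.01239133  0.088     ]]
old 60 [91, 132, 170, 170, 165, 159, 162, 168, 165, 153, 163, 193, 209, 222, 234, 231, 216, 199, 178, 147, 118, 145, 164, 165, 165, 166, 163, 163, 162, 163, 165, 166, 167, 167, 164]
old 100 [91, 94, 138, 174, 166, 165, 167, 173, 173, 157, 165, 194, 209, 223, 231, 225, 210, 196, 173, 143, 121, 151, 171, 166, 126, 96, 96, 99, 98, 96, 92, 94, 104, 153, 176]
[207, 208, 207, 209, 207, 208, 206, 198, 177, 143, 117, 146, 169, 171, 133, 95, 98, 97, 97, 100]
```

```bash
python3 - <<'E'
from h import *
t=cap('top'); n=t['img'].astype(int).min(2); o=cv2.imread('pics/top0.png').astype(int).min(2)
def bar(g,c,r0,r1):
    col=g[r0:r1,c-2:c+3].mean(1); w=np.clip(col-np.median(col)-15,0,None); i=col.argmax(); s=slice(max(i-3,0),i+4)
    return r0+s.start+(w[s]*np.arange(len(w[s]))).sum()/w[s].sum(), col.astype(int).tolist()
for c in (262,270,276):
    a,ca=bar(o,c,199,216); b,cb=bar(n,c,255,295); print(c,a,b)
    A=ray(t,[[c,a]],.09)[0];B=ray(t,[[c,b]],.09)[0]; print(A,B,A-B)
    if c==270: print(ca,cb)
E
```

```text
262 205.53753026634382 255.0
[0.58949112 0.00780468 0.09      ] [0.46993741 0.00727877 0.09      ] [0.1195537  0.00052591 0.        ]
270 205.88783570300157 255.0
[ 0.58872634 -0.01161313  0.09      ] [ 0.46997489 -0.01202468  0.09      ] [0.11875146 0.00041155 0.        ]
[70, 70, 70, 134, 136, 131, 183, 212, 169, 108, 134, 133, 133, 105, 76, 76, 76] [221, 82, 47, 75, 90, 87, 84, 83, 69, 82, 82, 83, 99, 151, 150, 151, 151, 152, 152, 148, 141, 177, 204, 201, 154, 108, 133, 147, 146, 148, 149, 150, 149, 150, 152, 151, 151, 149, 149, 149]
276 206.01498929336188 255.0
[ 0.5884821  -0.02618505  0.09      ] [ 0.46999611 -0.02651294  0.09      ] [0.11848599 0.00032789 0.        ]
```

```bash
python3 - <<'E'
from h import *
t=cap('top'); 
for z in (.086,.09): A=ray(t,[[270,205.9],[270,277.27]],z); print(A[0]-A[1],A)
n=t['img'].astype(int)
for c in (250,262,276): print(n[270:284,c].min(1).tolist())
print('front edge', [n[248:266,c].tolist() for c in (250,)])
E
```

```text
[0.17302658 0.00058815 0.        ] [[ 0.58893457 -0.0116705   0.086     ]
 [ 0.41590798 -0.01225865  0.086     ]]
[0.17231579 0.00058574 0.        ] [[ 0.58869676 -0.01161324  0.09      ]
 [ 0.41638098 -0.01219898  0.09      ]]
[152, 149, 146, 147, 154, 172, 204, 214, 162, 92, 75, 105, 150, 149]
[139, 139, 139, 138, 133, 135, 190, 211, 186, 133, 71, 108, 153, 151]
[152, 153, 151, 151, 151, 154, 171, 201, 211, 166, 132, 153, 150, 149]
front edge [[[239, 238, 230], [238, 238, 230], [238, 238, 230], [238, 238, 229], [238, 238, 229], [238, 238, 229], [234, 235, 225], [131, 143, 128], [28, 47, 37], [47, 82, 62], [80, 138, 106], [78, 137, 105], [77, 134, 102], [75, 129, 100], [64, 108, 84], [59, 60, 57], [76, 77, 73], [76, 78, 74]]]
```

```bash
python3 - <<'E'
from h import *
plan((.4158,.011,.16,-92),(.4158,.011,.092,-92))
E
```

```text
(0.4158, 0.011, 0.16, -92) [0.665, 0.046, 0.39] turn 0.001
(0.4158, 0.011, 0.092, -92) [0.0, 0.0, 0.453] turn -0.0
```

Request:
send_rows(moves=[{"slide": [0.13,0.01,0.08],"turn": 0,"gripper": 0.22},{"slide": [0.26,0.02,0.16],"turn": 0,"gripper": 0.22},{"slide": [0.4,0.03,0.24],"turn": 0,"gripper": 0.22},{"slide": [0.53,0.037,0.32],"turn": 0,"gripper": 0.22},{"slide": [0.665,0.046,0.39],"turn": 0,"gripper": 0.22}])

```text
time_s: 27.02
tcp_pos: [0.4152, 0.0099, 0.1589]
eef_rot: [180.0, -0.0, -91.9]
contact_force: [0.6, -0.2, -0.2]
gripper_width: 0.0193
gripper_force: 0.0
```

Request:
send_rows(moves=[{"slide": [0,0,0.1],"turn": 0,"gripper": 0.22},{"slide": [0,0,0.2],"turn": 0,"gripper": 0.22},{"slide": [0,0,0.3],"turn": 0,"gripper": 0.22},{"slide": [0,0,0.38],"turn": 0,"gripper": 0.22},{"slide": [0,0,0.45],"turn": 0,"gripper": 0.22}])

```text
time_s: 27.43
tcp_pos: [0.4152, 0.0105, 0.0911]
eef_rot: [180.0, -0.0, -92.0]
contact_force: [0.0, -0.5, 0.1]
gripper_width: 0.0188
gripper_force: 0.0
```

Request:
send_rows(moves=[{"slide": [0,0,0],"turn": 0,"gripper": 0},{"slide": [0,0,0],"turn": 0,"gripper": 0},{"slide": [0,0,0],"turn": 0,"gripper": 0},{"slide": [0,0,0],"turn": 0,"gripper": 0},{"slide": [0,0,0],"turn": 0,"gripper": 0}], newtons=50)

```text
time_s: 27.85
tcp_pos: [0.4146, 0.0107, 0.0919]
eef_rot: [180.0, -0.0, -92.1]
contact_force: [1.8, -1.0, -12.0]
gripper_width: 0.0094
gripper_force: 50.0
```

Request:
send_rows(moves=[{"slide": [0,0.008,0],"turn": 0,"gripper": 0},{"slide": [0,0.016,0],"turn": 0,"gripper": 0},{"slide": [0,0.024,0],"turn": 0,"gripper": 0},{"slide": [0,0.032,0],"turn": 0,"gripper": 0},{"slide": [0,0.04,0],"turn": 0,"gripper": 0}])

```text
time_s: 28.27
tcp_pos: [0.4132, 0.0111, 0.0922]
eef_rot: [-179.6, 0.0, -91.9]
contact_force: [37.3, -23.2, -50.6]
gripper_width: 0.0095
gripper_force: 50.0
```

The tug stops at the same place with 37 N, so the drawer was fully out. Now pushing it home.

Request:
send_rows(moves=[{"slide": [0,-0.03,0],"turn": 0,"gripper": 0},{"slide": [0,-0.07,0],"turn": 0,"gripper": 0},{"slide": [0,-0.14,0],"turn": 0,"gripper": 0},{"slide": [0,-0.22,0],"turn": 0,"gripper": 0},{"slide": [0,-0.32,0],"turn": 0,"gripper": 0}])

```text
time_s: 28.68
tcp_pos: [0.4565, 0.0092, 0.0919]
eef_rot: [179.9, -0.0, -92.1]
contact_force: [-3.9, 1.5, -6.2]
gripper_width: 0.0094
gripper_force: 50.0
```

Request:
send_rows(moves=[{"slide": [0,-0.1,0],"turn": 0,"gripper": 0},{"slide": [0,-0.2,0],"turn": 0,"gripper": 0},{"slide": [0,-0.3,0],"turn": 0,"gripper": 0},{"slide": [0,-0.4,0],"turn": 0,"gripper": 0},{"slide": [0,-0.5,0],"turn": 0,"gripper": 0}])

```text
time_s: 29.1
tcp_pos: [0.5327, 0.0064, 0.0919]
eef_rot: [179.9, -0.0, -92.1]
contact_force: [-4.4, 1.6, -3.8]
gripper_width: 0.0098
gripper_force: 50.0
```

Request:
send_rows(moves=[{"slide": [0,-0.09,0],"turn": 0,"gripper": 0},{"slide": [0,-0.17,0],"turn": 0,"gripper": 0},{"slide": [0,-0.23,0],"turn": 0,"gripper": 0},{"slide": [0,-0.28,0],"turn": 0,"gripper": 0},{"slide": [0,-0.32,0],"turn": 0,"gripper": 0}])

```text
time_s: 29.52
tcp_pos: [0.5806, 0.0047, 0.0919]
eef_rot: [180.0, -0.0, -92.1]
contact_force: [-2.2, -0.8, -4.2]
gripper_width: 0.0093
gripper_force: 50.0
```

Request:
send_rows(moves=[{"slide": [0,-0.02,0],"turn": 0,"gripper": 0},{"slide": [0,-0.035,0],"turn": 0,"gripper": 0},{"slide": [0,-0.05,0],"turn": 0,"gripper": 0},{"slide": [0,-0.06,0],"turn": 0,"gripper": 0},{"slide": [0,-0.06,0],"turn": 0,"gripper": 0}])

```text
time_s: 29.93
tcp_pos: [0.5884, 0.0044, 0.0919]
eef_rot: [179.9, -0.0, -92.1]
contact_force: [-2.5, -3.1, -5.1]
gripper_width: 0.0093
gripper_force: 50.0
```

Request:
send_rows(moves=[{"slide": [0,-0.006,0],"turn": 0,"gripper": 0},{"slide": [0,-0.012,0],"turn": 0,"gripper": 0},{"slide": [0,-0.018,0],"turn": 0,"gripper": 0},{"slide": [0,-0.02,0],"turn": 0,"gripper": 0},{"slide": [0,-0.02,0],"turn": 0,"gripper": 0}])

```text
time_s: 30.35
tcp_pos: [0.5886, 0.0044, 0.0919]
eef_rot: [179.7, -0.0, -92.1]
contact_force: [-13.7, 2.0, 3.8]
gripper_width: 0.0097
gripper_force: 50.0
```

The drawer hit its stop at 0.5886, 175.4 mm from the outer stop, so it is fully home. Releasing, lifting and moving to view the knob.

Request:
send_rows(moves=[{"slide": [0,0,0],"turn": 0,"gripper": 0.22},{"slide": [0,0.005,0],"turn": 0,"gripper": 0.22},{"slide": [0,0.01,0],"turn": 0,"gripper": 0.22},{"slide": [0,0.014,0],"turn": 0,"gripper": 0.22},{"slide": [0,0.014,0],"turn": 0,"gripper": 0.22}])

```text
time_s: 30.77
tcp_pos: [0.591, 0.0051, 0.093]
eef_rot: [-179.8, 0.0, -92.0]
contact_force: [-0.3, 0.7, -0.4]
gripper_width: 0.0191
gripper_force: 0.0
```

Request:
send_rows(moves=[{"slide": [0,0,-0.15],"turn": 0,"gripper": 0.22},{"slide": [0,0,-0.32],"turn": 0,"gripper": 0.22},{"slide": [0,0,-0.52],"turn": 0,"gripper": 0.22},{"slide": [0,0,-0.75],"turn": 0,"gripper": 0.4},{"slide": [0,0,-1],"turn": 0,"gripper": 0.5}])

```text
time_s: 31.18
tcp_pos: [0.5897, 0.0047, 0.2434]
eef_rot: [180.0, -0.0, -92.0]
contact_force: [0.9, 0.6, 0.5]
gripper_width: 0.0274
gripper_force: 0.0
```

```bash
python3 - <<'E'
from h import *
t=cap('top'); n=t['img'].astype(int).min(2); o=cv2.imread('pics/top0.png').astype(int).min(2)
for c in (246,250,278,282): print(c,o[200:213,c].tolist(),n[200:213,c].tolist())
s=get_state(); print(s['tcp_pos'],s['eef_rot'],s['gripper_width'],s['contact_force'])
plan((.415,-.268,.26,-62))
E
```

```text
246 [70, 144, 146, 131, 184, 215, 170, 110, 146, 147, 150, 93, 71] [130, 150, 145, 145, 142, 79, 36, 52, 47, 40, 62, 84, 80]
250 [72, 144, 142, 128, 182, 214, 176, 123, 115, 152, 148, 147, 74] [59, 58, 54, 53, 58, 57, 56, 56, 54, 52, 51, 38, 84]
278 [73, 72, 71, 143, 116, 175, 205, 183, 138, 115, 143, 146, 143] [63, 64, 64, 63, 62, 62, 58, 55, 53, 44, 89, 87, 85]
282 [178, 179, 182, 184, 186, 175, 198, 191, 146, 95, 151, 147, 145] [62, 61, 60, 59, 58, 58, 56, 45, 91, 89, 87, 84, 77]
[0.5935139  0.00470241 0.25254625] [-1.79314997e+02  5.90102095e-02 -9.19709348e+01] 0.03142656682776686 [ 4.45845609 -0.26220058  9.26729487]
(0.415, -0.268, 0.26, -62) [0.619, 0.376, -0.017] turn -0.111
    [0.545, 0.477, -0.017] turn -0.111
    [0.454, 0.565, -0.017] turn -0.111
```

Request:
send_rows(moves=[{"slide": [0.124,0.075,0],"turn": -0.022,"gripper": 0.5},{"slide": [0.248,0.15,0],"turn": -0.044,"gripper": 0.5},{"slide": [0.37,0.226,0],"turn": -0.067,"gripper": 0.5},{"slide": [0.495,0.3,0],"turn": -0.09,"gripper": 0.5},{"slide": [0.619,0.376,-0.04],"turn": -0.111,"gripper": 0.5}])

```text
time_s: 31.65
tcp_pos: [0.5295, -0.0867, 0.2475]
eef_rot: [-180.0, 0.0, -81.9]
contact_force: [0.2, -0.0, 0.3]
gripper_width: 0.0441
gripper_force: 0.0
```

Request:
send_rows(moves=[{"slide": [0.11,0.095,0],"turn": -0.022,"gripper": 0.5},{"slide": [0.218,0.19,0],"turn": -0.044,"gripper": 0.5},{"slide": [0.327,0.286,0],"turn": -0.067,"gripper": 0.5},{"slide": [0.436,0.38,0],"turn": -0.09,"gripper": 0.5},{"slide": [0.545,0.477,-0.04],"turn": -0.111,"gripper": 0.5}])

```text
time_s: 32.07
tcp_pos: [0.4699, -0.1776, 0.2536]
eef_rot: [-180.0, 0.0, -72.0]
contact_force: [0.4, 0.4, 0.4]
gripper_width: 0.0438
gripper_force: 0.0
```

Request:
send_rows(moves=[{"slide": [0.09,0.113,0],"turn": -0.022,"gripper": 0.5},{"slide": [0.18,0.226,0],"turn": -0.044,"gripper": 0.5},{"slide": [0.27,0.34,0],"turn": -0.067,"gripper": 0.5},{"slide": [0.363,0.452,0],"turn": -0.09,"gripper": 0.5},{"slide": [0.454,0.565,-0.02],"turn": -0.111,"gripper": 0.5}])

```text
time_s: 32.48
tcp_pos: [0.4105, -0.2687, 0.2571]
eef_rot: [-179.9, -0.0, -62.0]
contact_force: [0.7, -0.3, 0.2]
gripper_width: 0.0439
gripper_force: 0.0
```

```bash
python3 - <<'E'
from h import *
c=cap('wrist','w7.png'); t=cap('top'); s=get_state(); print(s['tcp_pos'],s['eef_rot'],s['time_s'])
n=t['img'].astype(int).min(2); o=cv2.imread('pics/top0.png').astype(int).min(2)
for q in (246,278): print(q,o[200:213,q].tolist(),n[200:213,q].tolist())
for k in ['controller','knob_grip','knob_pointer','red_mark']: print(k,[(np.round(d['location'],3).tolist(),round(d['p'],2)) for d in optics.look_for('wrist',k)][:3])
E
```

```text
[ 0.41018549 -0.2696617   0.25780649] [-1.79932257e+02 -9.15481961e-02 -6.21313407e+01] 32.5833
246 [70, 144, 146, 131, 184, 215, 170, 110, 146, 147, 150, 93, 71] [82, 163, 165, 149, 205, 233, 190, 125, 165, 166, 170, 106, 82]
278 [73, 72, 71, 143, 116, 175, 205, 183, 138, 115, 143, 146, 143] [83, 83, 82, 162, 133, 195, 226, 205, 157, 131, 162, 164, 163]
controller [([0.458, -0.349, 0.052], 0.9)]
knob_grip [([0.455, -0.34, 0.064], 0.72)]
knob_pointer [([0.454, -0.34, 0.061], 0.6)]
red_mark [([0.458, -0.346, 0.056], 0.67)]
```

View pics/w7.png

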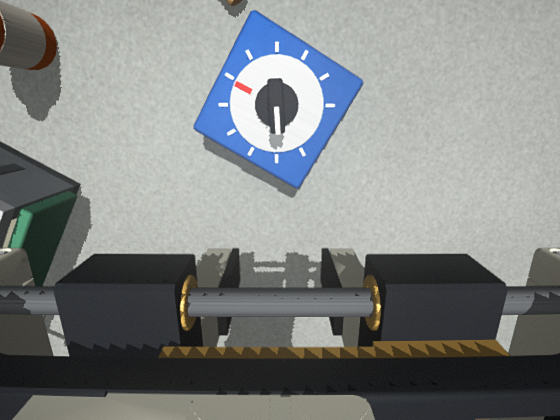

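The handle's profile in the top camera matches the original shut position. The knob pointer runs (276,106) to (276,132), and the red mark runs (250,91) to (236,86). Computing angles.

```bash
cat >> h.py <<'E'
def knob(c,roi):
    im=c['img'].astype(int); x0,y0,x1,y1=roi; M=np.zeros(im.shape[:2],bool); M[y0:y1,x0:x1]=1
    r,g,b=im[...,0],im[...,1],im[...,2]
    px=lambda m:np.argwhere(m&M)[:,::-1].astype(float)
    box=ray(c,px((b>r+60)&(b>g+30)),.055)[:,:2]
    bx=cv2.minAreaRect((box*1000).astype(np.float32)); 
    red=ray(c,px((r>g+80)&(r>b+60)),.057)[:,:2]
    O=np.array(bx[0])/1000
    d=red.mean(0)-O
    print('box',bx,'red mean',red.mean(0),'r',np.hypot(*d),'ang',np.degrees(np.arctan2(d[1],d[0])),len(red))
    u,s,v=np.linalg.svd(red-red.mean(0)); print('red axis',np.degrees(np.arctan2(v[0,1],v[0,0])))
    return O
E
python3 - <<'E'
from h import *
c=cap('wrist'); O=knob(c,(180,0,380,200))
im=c['img'].astype(int)
print(im[96:140,270:284].min(2)[::3].tolist())
p=ray(c,[[276,106],[276.5,132]],.093); d=(p[1]-p[0])[:2]; print(p,'pointer',np.degrees(np.arctan2(d[1],d[0])))
ds=np.argwhere((im.min(2)>190)); ds=ds[(ds[:,0]<170)&(ds[:,1]>220)&(ds[:,1]<335)]
m=np.zeros(im.shape[:2],np.uint8); m[ds[:,0],ds[:,1]]=255
q=max(cv2.findContours(m,0,1)[0],key=cv2.contourArea)
w=ray(c,cv2.convexHull(q)[:,0],.057)[:,:2]; print('disc',cv2.minEnclosingCircle((w*1000).astype(np.float32)))
E
```

```text
box ((455.3188781738281, -343.9889831542969), (127.8996810913086, 127.75244903564453), 87.65391540527344) red mean [ 0.49223584 -0.34297837] r 0.036930796068209024 ang 1.568098171246371 102
red axis -179.90919805623665
[[77, 79, 84, 82, 79, 82, 84, 80, 82, 85, 82, 84, 80, 73], [75, 78, 80, 82, 82, 82, 84, 81, 81, 80, 81, 79, 82, 76], [74, 75, 85, 84, 79, 81, 80, 79, 80, 83, 80, 82, 79, 77], [70, 77, 81, 77, 78, 105, 123, 121, 123, 119, 94, 77, 79, 78], [71, 76, 77, 73, 96, 250, 255, 255, 255, 248, 148, 76, 77, 79], [68, 74, 79, 73, 82, 208, 255, 255, 255, 253, 182, 80, 74, 75], [68, 74, 78, 75, 71, 155, 251, 255, 254, 255, 228, 87, 72, 77], [68, 71, 77, 77, 73, 141, 252, 255, 254, 255, 231, 88, 66, 75], [63, 70, 75, 77, 69, 112, 249, 255, 253, 255, 236, 108, 68, 77], [60, 68, 74, 78, 65, 93, 246, 255, 253, 255, 245, 142, 70, 73], [180, 97, 67, 73, 70, 79, 203, 254, 254, 255, 248, 163, 71, 70], [163, 113, 67, 73, 73, 74, 159, 250, 255, 254, 253, 184, 78, 67], [230, 151, 115, 89, 80, 77, 161, 252, 255, 255, 255, 233, 121, 115], [163, 157, 162, 165, 166, 166, 162, 158, 157, 155, 155, 154, 155, 150], [198, 159, 158, 160, 161, 160, 163, 159, 163, 161, 163, 161, 158, 164]]
[[ 0.4546767  -0.34108409  0.093     ]
 [ 0.44360648 -0.32100453  0.093     ]] pointer 118.86873036312703
disc ((455.3619384765625, -343.9269104003906), 47.05354690551758)
```

```bash
python3 - <<'E'
from h import *
t=cap('top'); im=t['img'].astype(int)
ds=np.argwhere((im.min(2)>185)); ds=ds[(ds[:,0]>240)&(ds[:,0]<285)&(ds[:,1]>378)&(ds[:,1]<422)]
print(len(ds))
m=np.zeros(im.shape[:2],np.uint8); m[ds[:,0],ds[:,1]]=255
q=max(cv2.findContours(m,0,1)[0],key=cv2.contourArea)
w=ray(t,cv2.convexHull(q)[:,0],.057)[:,:2]; print('disc',cv2.minEnclosingCircle((w*1000).astype(np.float32)))
knob(t,(360,225,435,295))
plan((.455,-.3415,.14,-60),(.455,-.3415,.083,-60))
E
```

```text
134
disc ((466.663818359375, -378.865966796875), 23.877742767333984)Traceback (most recent call last):
  File "<stdin>", line 8, in <module>
  File "h.py", line 61, in knob
    red=ray(c,px((r>g+80)&(r>b+60)),.057)[:,:2]
        ~~~^^^^^^^^^^^^^^^^^^^^^^^^^^^^^^
  File "h.py", line 14, in ray
    p=cv2.undistortPoints(np.array(px,float).reshape(-1,1,2),np.array(c['intrinsics']),np.array(c['dist']))[:,0]
      ~~~~~~~~~~~~~~~~~~~^^^^^^^^^^^^^^^^^^^^^^^^^^^^^^^^^^^^^^^^^^^^^^^^^^^^^^^^^^^^^^^^^^^^^^^^^^^^^^^^^^
cv2.error: OpenCV(4.12.0) /io/opencv/modules/calib3d/src/undistort.dispatch.cpp:347: error: (-215:Assertion failed) CV_IS_MAT(_src) && CV_IS_MAT(_dst) && (_src->rows == 1 || _src->cols == 1) && (_dst->rows == 1 || _dst->cols == 1) && _src->cols + _src->rows - 1 == _dst->rows + _dst->cols - 1 && (CV_MAT_TYPE(_src->type) == CV_32FC2 || CV_MAT_TYPE(_src->type) == CV_64FC2) && (CV_MAT_TYPE(_dst->type) == CV_32FC2 || CV_MAT_TYPE(_dst->type) == CV_64FC2) in function 'cvUndistortPointsInternal'
```

```bash
python3 - <<'E'
from h import *
t=cap('top'); t['img']=cv2.imread('pics/top0.png')[:,:,::-1]
im=t['img'].astype(int)
m=np.zeros(im.shape[:2],np.uint8); m[240:285,378:424]=(im.min(2)>150)[240:285,378:424]*255
q=max(cv2.findContours(m,0,1)[0],key=cv2.contourArea)
w=ray(t,cv2.convexHull(q)[:,0],.057)[:,:2]; print('disc',cv2.minEnclosingCircle((w*1000).astype(np.float32)))
knob(t,(360,225,435,295))
plan((.455,-.3415,.14,-60),(.455,-.3415,.083,-60))
E
```

```text
disc ((456.90899658203125, -346.0198974609375), 51.38909149169922)
box ((454.6242980957031, -340.90765380859375), (127.46281433105469, 127.46185302734375), 87.37935638427734) red mean [ 0.49135938 -0.34045423] r 0.03673787557611015 ang 0.7071684342497664 15
red axis -171.15525389310562
(0.455, -0.3415, 0.14, -60) [0.573, -0.025, 0.78] turn -0.023
(0.455, -0.3415, 0.083, -60) [0.0, 0.0, 0.38] turn -0.0
```

Request:
send_rows(moves=[{"slide": [0.12,-0.005,0.15],"turn": -0.005,"gripper": 0.5},{"slide": [0.23,-0.01,0.3],"turn": -0.01,"gripper": 0.5},{"slide": [0.35,-0.015,0.45],"turn": -0.015,"gripper": 0.5},{"slide": [0.46,-0.02,0.62],"turn": -0.02,"gripper": 0.5},{"slide": [0.58,-0.022,0.78],"turn": -0.023,"gripper": 0.5}], newtons=15)

```text
time_s: 33.35
tcp_pos: [0.4553, -0.3432, 0.1388]
eef_rot: [-180.0, -0.0, -59.9]
contact_force: [0.1, 0.2, -0.3]
gripper_width: 0.0444
gripper_force: 0.0
```

Request:
send_rows(moves=[{"slide": [0,0,0.08],"turn": 0,"gripper": 0.5},{"slide": [0,0,0.16],"turn": 0,"gripper": 0.5},{"slide": [0,0,0.24],"turn": 0,"gripper": 0.5},{"slide": [0,0,0.32],"turn": 0,"gripper": 0.5},{"slide": [0,0,0.375],"turn": 0,"gripper": 0.5}])

```text
time_s: 33.77
tcp_pos: [0.4545, -0.3426, 0.0824]
eef_rot: [179.9, 0.1, -60.0]
contact_force: [0.3, 0.1, 0.1]
gripper_width: 0.0439
gripper_force: 0.0
```

Request:
send_rows(moves=[{"slide": [0,0,0],"turn": 0,"gripper": 0.1},{"slide": [0,0,0],"turn": 0,"gripper": 0.1},{"slide": [0,0,0],"turn": 0,"gripper": 0.1},{"slide": [0,0,0],"turn": 0,"gripper": 0.1},{"slide": [0,0,0],"turn": 0,"gripper": 0.1}])

```text
time_s: 34.18
tcp_pos: [0.455, -0.3433, 0.0846]
eef_rot: [-179.9, -0.1, -60.0]
contact_force: [-0.0, 0.1, 0.6]
gripper_width: 0.0157
gripper_force: 0.0
```

```bash
python3 - <<'E'
from h import *
s=get_state(); print({k:np.round(s[k],3).tolist() for k in ('tcp_pos','eef_rot','contact_force','moment','gripper_width','gripper_force','joints','time_s')})
E
```

```text
{'tcp_pos': [0.455, -0.343, 0.085], 'eef_rot': [-179.949, -0.061, -60.005], 'contact_force': [-0.046, 0.141, 0.601], 'moment': [0.07, 0.017, -0.028], 'gripper_width': 0.016, 'gripper_force': 0.0, 'joints': [-17.366, 19.643, -24.273, 0.006, -46.005, 47.357], 'time_s': 34.183}
```

Request:
send_rows(moves=[{"slide": [0,0,0],"turn": 0,"gripper": 0},{"slide": [0,0,0],"turn": 0,"gripper": 0},{"slide": [0,0,0],"turn": 0,"gripper": 0},{"slide": [0,0,0],"turn": 0,"gripper": 0},{"slide": [0,0,0],"turn": 0,"gripper": 0}], newtons=20)

```text
time_s: 34.6
tcp_pos: [0.4547, -0.3434, 0.0846]
eef_rot: [-180.0, -0.0, -60.0]
contact_force: [-2.5, 0.2, 6.1]
gripper_width: 0.0139
gripper_force: 19.9
```

Request:
send_rows(moves=[{"slide": [0,0,0],"turn": 0.066,"gripper": 0},{"slide": [0,0,0],"turn": 0.132,"gripper": 0},{"slide": [0,0,0],"turn": 0.198,"gripper": 0},{"slide": [0,0,0],"turn": 0.264,"gripper": 0},{"slide": [0,0,0],"turn": 0.33,"gripper": 0}])

```text
time_s: 35.02
tcp_pos: [0.4547, -0.3434, 0.0846]
eef_rot: [-180.0, -0.0, -90.0]
contact_force: [-1.8, 0.7, 6.3]
gripper_width: 0.014
gripper_force: 19.9
```

Well centred (about 2 N sideways). Turning on.

Request:
send_rows(moves=[{"slide": [0,0,0],"turn": 0.066,"gripper": 0},{"slide": [0,0,0],"turn": 0.132,"gripper": 0},{"slide": [0,0,0],"turn": 0.198,"gripper": 0},{"slide": [0,0,0],"turn": 0.264,"gripper": 0},{"slide": [0,0,0],"turn": 0.33,"gripper": 0}])

```text
time_s: 35.43
tcp_pos: [0.4547, -0.3434, 0.0846]
eef_rot: [-180.0, -0.0, -119.7]
contact_force: [-1.6, 0.3, 6.3]
gripper_width: 0.0142
gripper_force: 19.9
```

Request:
send_rows(moves=[{"slide": [0,0,0],"turn": 0.066,"gripper": 0},{"slide": [0,0,0],"turn": 0.132,"gripper": 0},{"slide": [0,0,0],"turn": 0.198,"gripper": 0},{"slide": [0,0,0],"turn": 0.264,"gripper": 0},{"slide": [0,0,0],"turn": 0.33,"gripper": 0}])

```text
time_s: 35.85
tcp_pos: [0.4547, -0.3434, 0.0846]
eef_rot: [-180.0, 0.0, -149.4]
contact_force: [-2.2, 0.8, 6.0]
gripper_width: 0.0137
gripper_force: 19.9
```

Request:
send_rows(moves=[{"slide": [0,0,0],"turn": 0.066,"gripper": 0},{"slide": [0,0,0],"turn": 0.132,"gripper": 0},{"slide": [0,0,0],"turn": 0.198,"gripper": 0},{"slide": [0,0,0],"turn": 0.264,"gripper": 0},{"slide": [0,0,0],"turn": 0.33,"gripper": 0}])

```text
time_s: 36.27
tcp_pos: [0.4546, -0.3433, 0.0845]
eef_rot: [-180.0, 0.0, -179.1]
contact_force: [-1.5, 0.3, 6.4]
gripper_width: 0.0138
gripper_force: 19.9
```

Request:
send_rows(moves=[{"slide": [0,0,0],"turn": 0,"gripper": 0},{"slide": [0,0,0],"turn": 0,"gripper": 0.5},{"slide": [0,0,0],"turn": 0,"gripper": 0.5},{"slide": [0,0,0],"turn": 0,"gripper": 0.5},{"slide": [0,0,0],"turn": 0,"gripper": 0.5}])

```text
time_s: 36.68
tcp_pos: [0.4545, -0.3431, 0.0836]
eef_rot: [180.0, -0.0, -178.8]
contact_force: [-0.5, 0.4, 0.0]
gripper_width: 0.0352
gripper_force: 0.0
```

Request:
send_rows(moves=[{"slide": [0,0,-0.1],"turn": 0,"gripper": 0.5},{"slide": [0,0,-0.25],"turn": 0,"gripper": 0.5},{"slide": [0,0,-0.45],"turn": 0,"gripper": 0.5},{"slide": [0,0,-0.7],"turn": 0,"gripper": 0.5},{"slide": [0,0,-1],"turn": 0,"gripper": 0.5}])

```text
time_s: 37.1
tcp_pos: [0.4535, -0.3427, 0.2307]
eef_rot: [179.9, -0.2, -178.8]
contact_force: [1.3, -1.2, 0.7]
gripper_width: 0.0437
gripper_force: 0.0
```

Request:
send_rows(moves=[{"slide": [-0.13,0,-0.02],"turn": 0,"gripper": 0.5},{"slide": [-0.26,0,-0.04],"turn": 0,"gripper": 0.5},{"slide": [-0.4,0,-0.06],"turn": 0,"gripper": 0.5},{"slide": [-0.55,0,-0.08],"turn": 0,"gripper": 0.5},{"slide": [-0.55,0,-0.08],"turn": 0,"gripper": 0.5}])

```text
time_s: 37.52
tcp_pos: [0.5402, -0.3415, 0.2423]
eef_rot: [-180.0, 0.1, -178.7]
contact_force: [-0.9, 0.1, 1.0]
gripper_width: 0.0439
gripper_force: 0.0
```

```bash
python3 - <<'E'
from h import *
c=cap('wrist'); s=get_state(); print(s['tcp_pos'],s['eef_rot'])
O=knob(c,(150,0,420,245))
p=proj(c,[[.4553,-.3433,.093]])[0].round().astype(int); print(p)
x,y=np.clip(p,[80,75],[479,344])
cv2.imwrite('pics/k1.png',cv2.resize(c['img'][y-75:y+75,x-80:x+80,::-1],(640,600),interpolation=cv2.INTER_CUBIC)); print(x-80,y-75)
im=c['img'].astype(int); m=np.zeros(im.shape[:2],np.uint8); m[y-30:y+30,x-16:x+16]=(im.min(2)>225)[y-30:y+30,x-16:x+16]*255
for q in cv2.findContours(m,0,1)[0]:
    if cv2.contourArea(q)>20:
        k=np.zeros_like(m); cv2.drawContours(k,[q],-1,1,-1); w=ray(c,np.argwhere(k)[:,::-1],.093)[:,:2]; v=np.linalg.svd(w-w.mean(0))[2][0]; v=v*np.sign(v[0])
        print(w.mean(0),len(w),np.degrees(np.arctan2(v[1],v[0])))
E
```

```text
[ 0.53845962 -0.34123129  0.24177048] [ 1.79990188e+02 -2.34514627e-02 -1.78755873e+02]
box ((455.2774353027344, -343.90167236328125), (127.99525451660156, 127.9002685546875), 87.61054229736328) red mean [ 0.49275359 -0.34311142] r 0.03748448481626516 ang 1.2080080694935242 82
red axis 0.024559369548110166
[281 104]
201 29
[ 0.47645321 -0.35388949] 68 32.19674562638805
[ 0.46448036 -0.34385472] 82 -1.1243531581968536
[ 0.43372012 -0.34875485] 147 -77.2853697152891
```

View pics/k1.png

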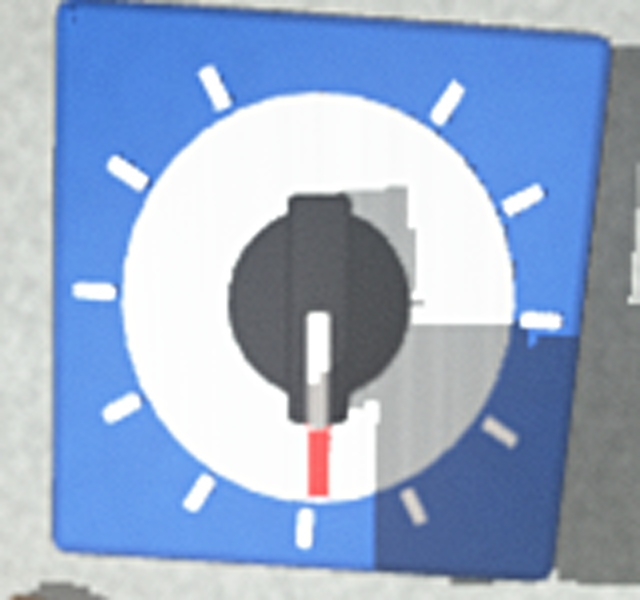

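The white pointer line at (318,345) runs straight into the red mark at (318,460), so the knob is aligned to within about 1°. The drawer is shut and the gripper is clear, so I'm handing in.

```bash
python3 -c "
from plant import order
print(order.close_job())"
```

```text
the job is handed in; nothing more can be done
None
```

I handed the job in at about 38 s: all three black billets lie flat on the tray, the drawer was pulled to its stop and pushed fully home, and then the knob was turned to within about 1° of the red mark; the green billet is still on the mat.

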